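# Clear a checked spray nozzle from its test fixture

### The job

Clear the checked nozzle out of the leaning test fixture: twist the tight steel seal plug back and forth while easing it out along its own axis, without lifting, dragging or jerking the fixture, and lay the plug in the metal tray without dropping it. Then press the fixture's spring ejector so that it pushes the nozzle down the chute into the grey bin, and let the ejector spring back. Do not handle the nozzle, and leave everything else on the bench where it is.

Things in the scene. Friction and masses are not known exactly. Their poses are not given: they have to be found in the camera images.
- fixture: Nozzle test fixture, 3.2 kg, loose on four rubber feet; over about 20 N of pull or push drags or tips it. Steel base 240 x 156 mm (its x, y), its top 24 mm up; on a column a nest that leans 35 degrees towards the fixture's -x side. Origin: centre of the base on the bench, z up. A chute slopes from the nest to +y (away from the robot) and ends over the bin; the ejector sticks out to -y.
- bore (a point): Centre of the bore's mouth, on the top face of the bridge block (48 x 46 x 28 mm), at (-74.7, 0, 210.9) mm in the fixture's frame. The bore's axis points up and out along (-0.574, 0, 0.819) in that frame. The seal in the bore grips the plug's shank with 40 to 55 N of friction: more than the fixture stands in a straight pull.
- plug: Steel seal plug, 76 mm long, 110 g: round knurled knob (26 mm diameter, 24 tall), neck (13 mm, 10 long), shank (16 mm, 18 long) tight in the bore, spigot (8 mm, 24 long) reaching into the nozzle's inlet. Origin: knob's centre; z along the plug from spigot to knob, at the start along the bore's axis (35 degrees from vertical). The knob's underside is 10 mm off the bridge.
- plug_tip (a point): End of the plug's spigot, 64 mm from the knob's centre along the plug's -z. While the plug turns in the bore (about 0.4 N m, so grip the knob firmly) the friction acts round the shank and a light pull of 10 to 15 N draws it: some 2 mm for each 0.8 rad of turn, either way. The seal lets go after 16 mm; the plug is wholly out of the bore after 42 mm.
- nozzle: The yellow air-induction spray nozzle in the fixture, 44 mm tall, 22 x 20 mm body, about 22 g; origin: centre of its underside, z up along it. It cannot leave sideways while the plug's spigot is in its inlet.
- ejector (a joint): Spring ejector slide, in m: 0 at rest, 0.030 pressed to its stop; moves along the fixture's +y. The spring pushes back with 3 N at rest, 7.5 N at the stop. From about 0.020 the nozzle falls off its seat onto the chute.
- ejector_disc (a point): Centre of the outer face of the ejector's black round thumb disc (32 mm diameter, 8 mm thick, on an 8 mm rod); the face looks along the fixture's -y and is pressed along +y; at rest it is at (-36.9, -112.0, 156.8) mm in the fixture's frame. It moves with the ejector.
- bin: Grey plastic open bin below the chute's end, 140 x 130 x 62 mm (its x, y, z), fixed; origin: centre of its underside.
- tray: Shallow open steel tray, fixed on the bench, 200 mm (its x) x 150 mm (its y) x 22 mm, wall and floor 2 mm; origin: centre of its underside.
- filter_cup: Blue filter cup, 58 mm diameter, 75 mm tall, open on top; bystander, to be left alone. Origin: on its underside.
- elbow: Brass elbow fitting lying flat, arms about 40 mm, 28 mm high; bystander, to be left alone. Origin: on its underside.
- flow_sensor: Black flow sensor on rubber feet, 64 x 102 x 63 mm over its steel ports; bystander, to be left alone. Origin: on its underside.
- spare_nozzle: Spare nozzle of the same kind, standing on the bench, 44 mm tall; bystander, to be left alone. Origin: on its underside.
- beaker: Glass beaker, 68 mm diameter, 90 mm tall; bystander, to be left alone. Origin: on its underside.
- sample: Amber glass sample bottle, 52 mm diameter, 110 mm tall; bystander, to be left alone. Origin: on its underside.

How it is judged:
By the outcome, as a careful person would: the job done as asked, in the order asked, and still so for the second after the job is handed in, with the robot touching nothing.
It also fails if it takes over 70 s, if anything falls off the work surface, if the arm or the gripper's body presses on something with over 40 N, if the wrist force passes 120 N, or if a joint passes its speed limit or range.

### The arm

A 6-joint arm with a two-finger parallel gripper is mounted at the origin on the work surface. World frame = base frame: x ahead of the robot, y to its left, z up, the work surface at z = 0. Lengths are in m, angles in rad, forces in N, time in s.
With the tool pointing down it reaches from about 0.35 to 0.975 m from the base axis. Payload 4.9 kg.
Tool frame: the origin (TCP) lies at the very end of the fingers, on their centre line; the grasp point (between the pads) lies 19 mm behind it; z points along the fingers, y is the direction in which the jaws open and shut (so a half turn about z gives the same grasp; the last joint's range is limited). The gripper opens to 85 mm and grips with 20 to 120 N. Pads are 22 mm wide; open, the fingers measure 114 mm over their backs; the gripper's body (76 mm by 85 mm) begins 54 mm behind the grasp point. The pads swing forward as they close: fully open they stand 13 mm farther back than shut.
Start: joints at [-1.225, 0.053, 1.613, -0, 1.476, -0.119], TCP at [0.28, -0.559, 0.231] pointing down, gripper open.
Joint ranges: [-3.01, 3.01], [-1.01, 2.22], [0.06, 2.58], [-1.02, 4.17], [0.09, 2.62], [-3.14, 3.14]. Speed limits (rad/s): [2.57, 2.57, 3.14, 3.14, 3.14, 3.14].

### API

Orientations are given as a unit quaternion [w, x, y, z].
In Python, from plant import state, eyes, job_done gives the robot as it stands.
- The arm moves only by the tool apply_moves, never from a script. Its argument "commands" is a list of rows, each an object with "linear": the shift along the tool's x, y, z in m, a list of three; "delta_rot": the turn, a rotation vector about the tool's x, y, z in degrees, a list of three; "fingers": the closure in counts, from 0 (fully open) to 255 (shut). In form: [{"linear": [x, y, z], "delta_rot": [wx, wy, wz], "fingers": fingers}, ...]. A call has exactly 8 rows; each row is the pose to reach, as a shift and turn from the pose commanded when the call began, along the tool's axes at that moment; what a row does not reach only later rows make up. A row lasts 1/10 s, in which the tool goes at most 50 mm and 8.59 degrees, less where a joint would pass 70% of its speed; a pose out of reach is approached as far as the arm can. A call with a gripper value outside its range is refused whole. The fingers move at their own pace and stop on an object; the grip force is fixed at half the most. Time passes only in rows, so rows that repeat a pose let the fingers close, or fill a call up. It gives the time, the measured TCP pose, the force and the opening at its end, in the units of the state.
- state(): the state, without advancing time (a new reading comes with each control period).
- eyes.grab_frame(name): name is "scene" or "side" or "wrist"; returns the picture (480x640x3 uint8, red, green, blue); there is no depth.
- eyes.camera_params(name): a dict with "fx", "fy", "cx", "cy" (pixels), "position" and "rotation" of the camera in the world; the wrist camera has in their place "T_tool_cam" (4x4, takes a point from camera to tool coordinates, whose origin is the TCP and whose axes are the flange's). Camera axes: x right, y down, z forward; pixel columns grow to the right and rows downward; lengths in m; the calibration is good to about 2 mm. A picture is of the moment at which its call begins: read the wrist's pose just before it. camera_params takes no time and is no camera call.
- job_done(): hands the job in, once; it reports no verdict.
The state is a dict: "time": time; "joint_pos": joint angles; "joint_vel": joint speeds; "joint_efforts": joint torques, N m; "tool_pos": TCP position; "tool_rot": TCP orientation; "contact_force": force on the tool from outside, world axes, zero at the start; "ft_torque": the same for the moment, N m; "gripper_width": opening from 0.0 (shut) to 1.0 (fully open).
Only numpy, scipy, OpenCV 4.12 (cv2) and the standard library are available. Lean on these libraries where they do the work, as an engineer would, in place of code of your own. Each camera call takes 0.05 s, during which the arm holds its last target.

## Working session

There is one attempt and no reset: what is moved stays moved. The work goes in short steps, Python scripts to look and compute and a tool call to move; the robot and the scene stay as the last step left them, time stands still between calls to the robot, and variables do not carry over. Pictures are saved under pics/ and viewed, and the job is handed in when it is done.

Besides the shell and the picture viewer there is one more tool, called after "Call:" in YAML: its name, and indented under it one key for each argument. apply_moves: Moves the arm, as the interface text tells. Its arguments: {"type":"object","properties":{"commands":{"type":"array","items":{"type":"object","properties":{"linear":{"type":"array","items":{"type":"number"}},"delta_rot":{"type":"array","items":{"type":"number"}},"fingers":{"type":"number"}}}}},"required":["commands"]}

```bash
ls; mkdir -p pics
python3 - <<'E'
from plant import state, eyes
import cv2
s=state(); print(s)
for n in ["scene","side","wrist"]:
    im=eyes.grab_frame(n); cv2.imwrite(f"pics/{n}0.png",im[:,:,::-1]); print(n,eyes.camera_params(n))
E
```

```text
pics
{'time': 0.0, 'joint_pos': array([-1.22498335e+00,  5.33771123e-02,  1.61429590e+00, -4.37238922e-06,
        1.47603119e+00, -1.19015866e-01]), 'joint_vel': array([-0.00040341,  0.00038536,  0.00024629, -0.00064262,  0.0007196 ,
       -0.00086388]), 'joint_efforts': array([-2.74629499e-03, -3.93690312e+01, -3.70174670e+01, -2.04203338e-04,
        7.12171241e-03,  4.56945884e-06]), 'tool_pos': array([ 0.27994301, -0.55809164,  0.23004935]), 'tool_rot': array([-1.04874348e-03,  9.73112533e-01,  2.30327774e-01, -1.21628631e-04]), 'contact_force': array([ 0.40458985, -0.65747798,  0.48681011]), 'ft_torque': array([-0.04034824, -0.02432034,  0.02618541]), 'gripper_width': 1.000037475031184}
scene {'fx': 546.2440678539423, 'fy': 546.2440678539423, 'cx': 310.54870416562, 'cy': 239.95892920947256, 'position': array([ 1.48540405, -0.00850305,  0.76028105]), 'rotation': array([-0.3269263 ,  0.63589192,  0.61943518, -0.3241307 ])}
side {'fx': 561.8185324805004, 'fy': 561.8185324805004, 'cx': 314.4346600934975, 'cy': 245.76571318388116, 'position': array([ 0.37811414, -1.0609367 ,  0.85289859]), 'rotation': array([-0.46801139,  0.87826937, -0.08443413,  0.0497909 ])}
wrist {'fx': 366.1686437679146, 'fy': 366.1686437679146, 'cx': 322.9623880080221, 'cy': 236.2683927710581, 'T_tool_cam': array([[ 6.30263371e-04, -9.49077923e-01, -3.15040791e-01,
         8.05891107e-02],
       [ 9.99999351e-01,  8.97208160e-04, -7.02313798e-04,
        -1.91200482e-04],
       [ 9.49207689e-04, -3.15040143e-01,  9.49077872e-01,
        -1.42781586e-01],
       [ 0.00000000e+00,  0.00000000e+00,  0.00000000e+00,
         1.00000000e+00]])}
```

View pics/scene0.png

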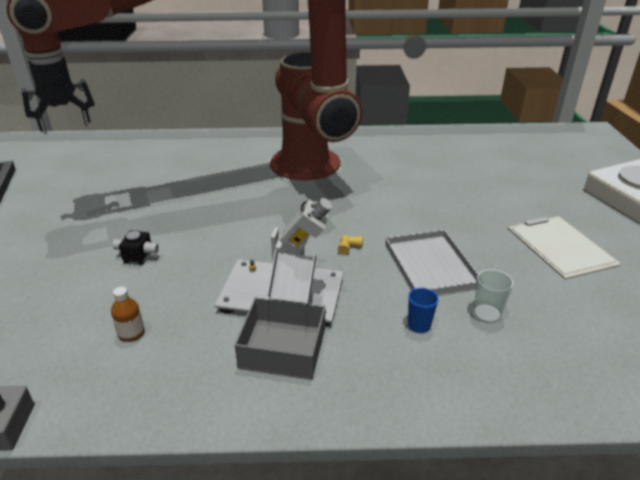

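View pics/side0.png

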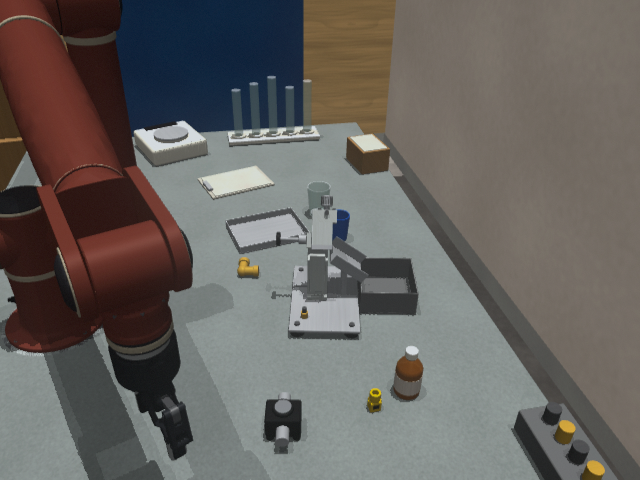

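View pics/wrist0.png

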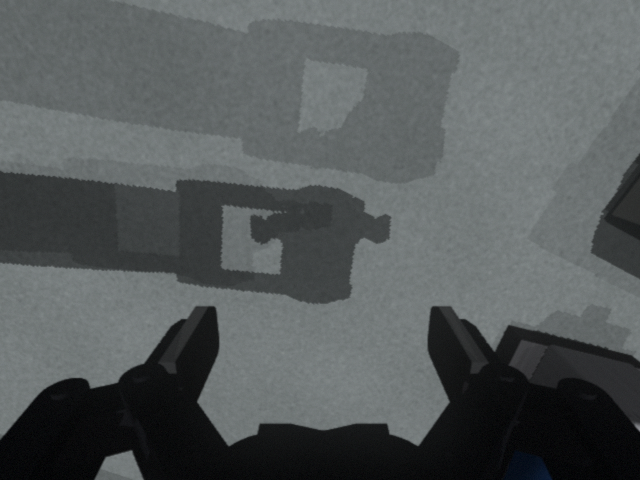

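Run:
```python
import cv2
a=cv2.imread("pics/scene0.png")[190:320,200:360]; b=cv2.imread("pics/side0.png")[185:345,230:390]
cv2.imwrite("pics/sc_z.png",cv2.resize(a,None,fx=5,fy=4.6,interpolation=cv2.INTER_CUBIC) if 0 else cv2.resize(a,None,fx=4.5,fy=4.5,interpolation=cv2.INTER_CUBIC))
cv2.imwrite("pics/si_z.png",cv2.resize(b,None,fx=3.75,fy=3.75,interpolation=cv2.INTER_CUBIC))
```

```text
(no output)
```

View pics/sc_z.png

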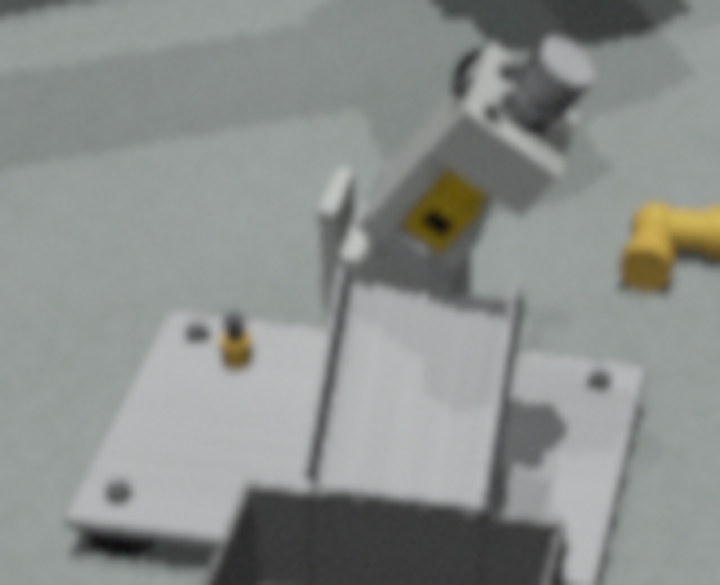

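View pics/si_z.png

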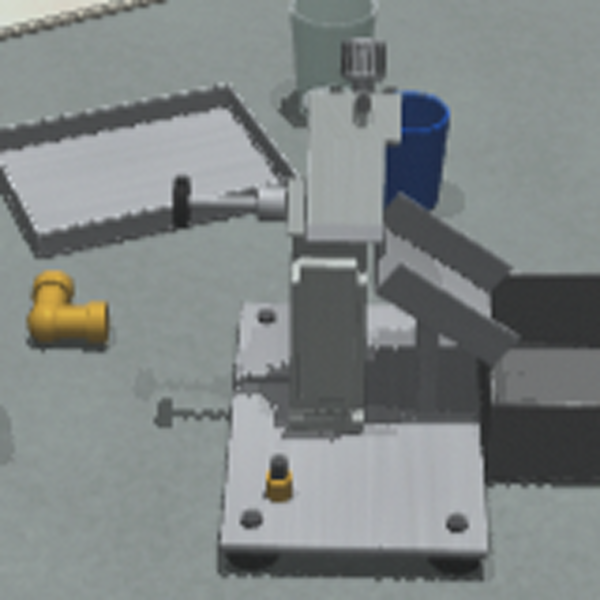

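```bash
cat > h.py <<'E'
import numpy as np
from scipy.spatial.transform import Rotation as R
from scipy.optimize import least_squares
from plant import state, eyes
def Rq(q): return R.from_quat([q[1],q[2],q[3],q[0]])
P={n:eyes.camera_params(n) for n in("scene","side","wrist")}
def proj(n,X):
    p=P[n]; c=Rq(p["rotation"]).inv().apply(np.atleast_2d(X)-p["position"])
    return np.c_[p["fx"]*c[:,0]/c[:,2]+p["cx"],p["fy"]*c[:,1]/c[:,2]+p["cy"]]
def onplane(n,uv,z):
    p=P[n]; d=Rq(p["rotation"]).apply([(uv[0]-p["cx"])/p["fx"],(uv[1]-p["cy"])/p["fy"],1])
    return p["position"]+d*(z-p["position"][2])/d[2]
E
python3 - <<'E'
from h import *
import cv2
S=lambda u,v:((u+.5)/4.5-.5+200,(v+.5)/4.5-.5+190)
D=lambda u,v:((u+.5)/3.75-.5+230,(v+.5)/3.75-.5+185)
ax=np.array([-.574,0,.819]); b=np.array([-74.7,0,210.9])
obs=[("scene",S(172,312),(120,-78,24)),("scene",S(70,522),(120,78,24)),("scene",S(643,367),(-120,-78,24)),("scene",S(568,62),b+34*ax),
("side",D(222,548),(120,-78,24)),("side",D(488,546),(120,78,24)),("side",D(243,304),(-120,-78,24)),("side",D(175,201),(-36.9,-112,156.8)),("side",D(363,60),b+22*ax)]
def res(p,w=True):
    o=[]
    for n,uv,X in obs:
        X=R.from_euler('z',p[2]).apply(np.array(X)/1000)+[p[0],p[1],0]
        o.append(proj(n,X)[0]-uv)
    return np.array(o).ravel()
s=least_squares(res,[.6,0,-1.5],loss='soft_l1'); print(s.x,np.degrees(s.x[2])); print(s.fun.reshape(-1,2).round(1))
a=cv2.imread("pics/scene0.png")[220:340,320:520]
cv2.imwrite("pics/sc_t.png",cv2.resize(a,None,fx=4,fy=4,interpolation=cv2.INTER_CUBIC))
a=cv2.imread("pics/side0.png")[170:290,210:370]
cv2.imwrite("pics/si_t.png",cv2.resize(a,None,fx=5,fy=5,interpolation=cv2.INTER_CUBIC))
E
```

```text
[ 0.60956619 -0.05679159 -1.78419303] -102.22673063314613
[[-1.4 -0.3]
 [-2.  -0.8]
 [ 0.4 -0.5]
 [ 0.2 -0.2]
 [-0.1 -1.8]
 [ 0.9  0. ]
 [-0.5 -1.4]
 [ 0.3 -0.3]
 [ 0.1 -0.6]]
```

View pics/sc_t.png

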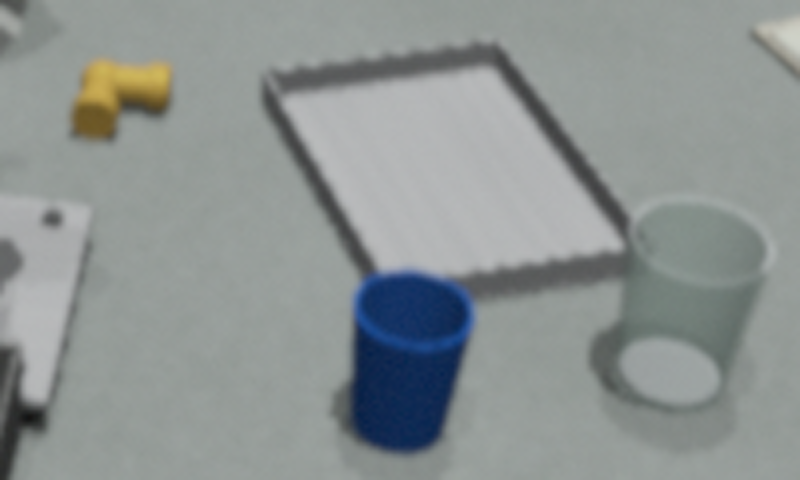

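View pics/si_t.png

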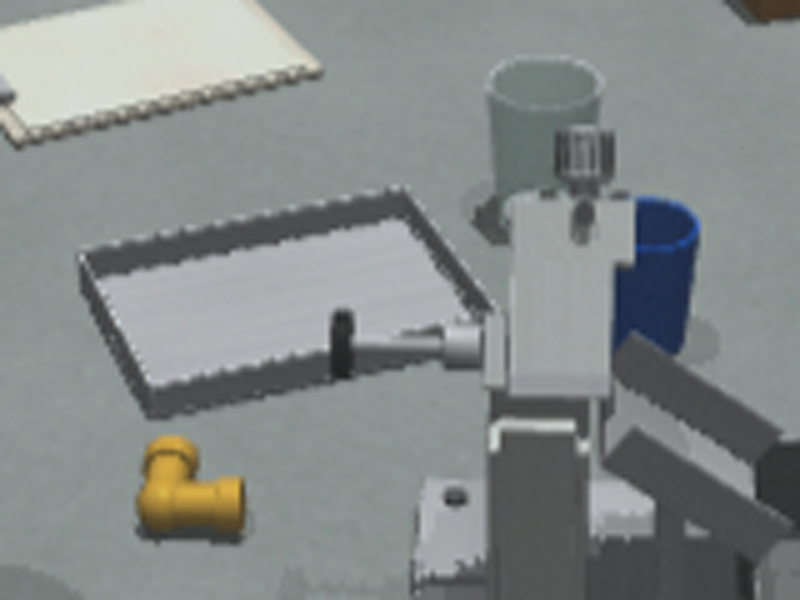

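Run:
```python
from h import *
S=lambda u,v:((u+.5)/4-.5+320,(v+.5)/4-.5+220)
D=lambda u,v:((u+.5)/5-.5+210,(v+.5)/5-.5+170)
for t,n,uv,z in [("sTL","scene",S(266,72),.022),("sTR","scene",S(497,42),.022),("dL","side",D(82,255),.022),("dT","side",D(405,188),.022),("dB","side",D(150,393),.022),("dR","side",D(490,305),.022),
 ("cup","scene",S(398,448),0),("cupside","side",D(650,350),0),("beak","scene",S(668,375),0),("elbow","side",D(190,530),0),
 ("elbowS","scene",S(95,132),0),("elbowS2","scene",S(170,100),0.01),("botl","scene",(129,337),0)]:
    print(t,onplane(n,uv,z).round(3))
fx=np.array([.60957,-.05679,0]);r=R.from_euler('z',-1.78419)
ax=r.apply([-.5736,0,.8192]); bore=r.apply([-.0747,0,.2109])+fx
print("axis",ax,"bore",bore,"knob",bore+.022*ax,"disc",r.apply([-.0369,-.112,.1568])+fx, "py",r.apply([0,1,0]))
```

```text
sTL [0.434 0.188 0.022]
sTR [0.408 0.33  0.022]
dL [0.405 0.325 0.022]
dT [0.597 0.367 0.022]
dB [0.43  0.178 0.022]
dR [0.623 0.23  0.022]
cup [0.724 0.215 0.   ]
cupside [0.708 0.202 0.   ]
beak [0.676 0.36  0.   ]
elbow [0.441 0.083 0.   ]
elbowS [0.461 0.086 0.   ]
elbowS2 [0.444 0.131 0.01 ]
botl [ 0.721 -0.348  0.   ]
axis [0.12147575 0.56058951 0.8192    ] bore [0.6253898  0.01621564 0.2109    ] knob [0.62806227 0.02854861 0.2289224 ] disc [0.507925   0.00299214 0.1568    ] py [ 0.97731784 -0.21177781  0.        ]
```

```bash
cat >> h.py <<'E'
AX=np.array([0.12147575,0.56058951,0.8192]); BORE=np.array([0.6253898,0.01621564,0.2109])
def frame(z,xhint):
    z=np.array(z,float);z/=np.linalg.norm(z);x=np.array(xhint,float);x-=z*(x@z);x/=np.linalg.norm(x)
    return R.from_matrix(np.c_[x,np.cross(z,x),z])
def delta(p,r,s=None):
    s=s or state(); r0=Rq(s["tool_rot"]); 
    l=r0.inv().apply(np.array(p)-s["tool_pos"]); w=(r0.inv()*r).as_rotvec(degrees=True)
    print("t",round(s["time"],2),"pos",s["tool_pos"].round(4),"q",s["joint_pos"].round(3),"F",s["contact_force"].round(1),"M",s["ft_torque"].round(2),"w",round(s["gripper_width"],3))
    print("linear",l.round(4),np.linalg.norm(l).round(3),"rot",w.round(2),np.linalg.norm(w).round(1))
GR=frame(-AX,[0,1,0])
E
python3 - <<'E'
from h import *
delta([.45,-.15,.45],GR)
E
```

```text
t 0.15 pos [ 0.28   -0.5582  0.2303] q [-1.225  0.053  1.614 -0.     1.476 -0.119] F [-0.6 -0.6  0.3] M [-0.05  0.03 -0.05] w 1.003
linear [ 0.335  -0.2891 -0.2191] 0.494 rot [-11.59 -35.18 -63.78] 73.8
```

Call:
apply_moves:
  commands:
    - {"linear":[0.04,-0.03,-0.05],"delta_rot":[-1.5,-4.4,-8],"fingers":0}
    - {"linear":[0.08,-0.065,-0.09],"delta_rot":[-2.9,-8.8,-16],"fingers":0}
    - {"linear":[0.12,-0.1,-0.12],"delta_rot":[-4.3,-13.2,-24],"fingers":0}
    - {"linear":[0.16,-0.135,-0.15],"delta_rot":[-5.8,-17.6,-32],"fingers":0}
    - {"linear":[0.2,-0.17,-0.175],"delta_rot":[-7.2,-22,-40],"fingers":0}
    - {"linear":[0.24,-0.205,-0.195],"delta_rot":[-8.7,-26.4,-48],"fingers":0}
    - {"linear":[0.28,-0.24,-0.21],"delta_rot":[-10.1,-30.8,-56],"fingers":0}
    - {"linear":[0.315,-0.27,-0.219],"delta_rot":[-11.59,-35.18,-63.78],"fingers":0}

```text
time: 0.95
tool_pos: [0.4135, -0.2408, 0.4295]
tool_rot: [0.15, 0.689, 0.667, -0.242]
contact_force: [1.4, 0.1, -0.3]
gripper_width: 0.998
```

Run:
```python
from h import *
k=BORE+.022*AX
delta(k+AX*.12,GR)
```

```text
t 0.95 pos [ 0.4135 -0.2408  0.4295] q [-0.365 -0.39   1.755 -0.577  1.68  -0.426] F [ 1.4  0.1 -0.3] M [ 0.27 -0.11  0.02] w 0.998
linear [ 0.3379  0.2167 -0.1231] 0.42 rot [-0.62 -2.13 -4.12] 4.7
```

Call:
apply_moves:
  commands:
    - {"linear":[0.04,0.025,-0.015],"delta_rot":[0,-0.3,-0.6],"fingers":0}
    - {"linear":[0.08,0.05,-0.03],"delta_rot":[0,-0.6,-1.2],"fingers":0}
    - {"linear":[0.12,0.076,-0.045],"delta_rot":[-0.2,-0.9,-1.8],"fingers":0}
    - {"linear":[0.16,0.102,-0.06],"delta_rot":[-0.3,-1.2,-2.4],"fingers":0}
    - {"linear":[0.2,0.13,-0.075],"delta_rot":[-0.4,-1.5,-3],"fingers":0}
    - {"linear":[0.24,0.155,-0.09],"delta_rot":[-0.5,-1.8,-3.6],"fingers":0}
    - {"linear":[0.28,0.181,-0.104],"delta_rot":[-0.62,-2.13,-4.12],"fingers":0}
    - {"linear":[0.31,0.2,-0.114],"delta_rot":[-0.62,-2.13,-4.12],"fingers":0}

```text
time: 1.75
tool_pos: [0.6272, 0.0686, 0.3338]
tool_rot: [0.155, 0.66, 0.689, -0.256]
contact_force: [0.7, 0.3, 0.1]
gripper_width: 1.002
```

Run:
```python
from h import *
import cv2
k=BORE+.022*AX
delta(k+AX*.05,GR)
s=state();im=eyes.grab_frame("wrist");cv2.imwrite("pics/w1.png",im[:,:,::-1])
# predicted knob
T=P["wrist"]["T_tool_cam"]
def pw(X,s):
    t=Rq(s["tool_rot"]).inv().apply(X-s["tool_pos"]); c=T[:3,:3].T@(t-T[:3,3]); return (366.17*c[0]/c[2]+322.96,366.17*c[1]/c[2]+236.27)
print(pw(k+.012*AX,s),pw(k,s),pw(BORE,s))
```

```text
t 1.75 pos [0.6272 0.0686 0.3338] q [ 0.221  0.2    1.366 -0.563  1.821  0.103] F [0.7 0.3 0.1] M [ 0.25 -0.06 -0.03] w 1.002
linear [0.0247 0.0164 0.0582] 0.065 rot [-0.18 -0.19 -0.05] 0.3
(np.float64(348.30541112661797), np.float64(203.87932826109397)) (np.float64(347.22917843437256), np.float64(199.97862875782658)) (np.float64(345.4863752152637), np.float64(193.6620099633471))
```

View pics/w1.png

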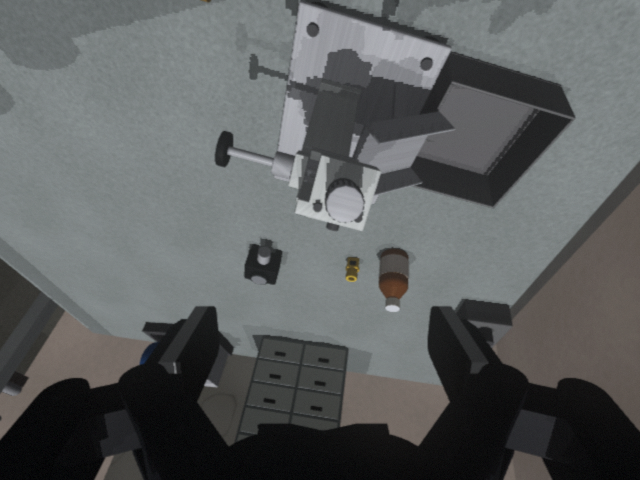

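Call:
apply_moves:
  commands:
    - {"linear":[0.008,0.005,0.015],"delta_rot":[0,0,0],"fingers":0}
    - {"linear":[0.016,0.01,0.03],"delta_rot":[0,0,0],"fingers":0}
    - {"linear":[0.025,0.015,0.045],"delta_rot":[-0.18,-0.19,0],"fingers":0}
    - {"linear":[0.025,0.015,0.055],"delta_rot":[-0.18,-0.19,0],"fingers":0}
    - {"linear":[0.025,0.015,0.058],"delta_rot":[-0.18,-0.19,0],"fingers":0}
    - {"linear":[0.025,0.015,0.058],"delta_rot":[-0.18,-0.19,0],"fingers":0}
    - {"linear":[0.025,0.015,0.058],"delta_rot":[-0.18,-0.19,0],"fingers":0}
    - {"linear":[0.025,0.015,0.058],"delta_rot":[-0.18,-0.19,0],"fingers":0}

```text
time: 2.6
tool_pos: [0.6324, 0.0543, 0.2736]
tool_rot: [0.158, 0.661, 0.688, -0.255]
contact_force: [-0.0, -0.1, 0.7]
gripper_width: 1.0
```

```bash
cat >> h.py <<'E'
T=P["wrist"]["T_tool_cam"]
def pw(X,s):
    t=Rq(s["tool_rot"]).inv().apply(X-s["tool_pos"]); c=T[:3,:3].T@(t-T[:3,3]); return np.array((366.17*c[0]/c[2]+322.96,366.17*c[1]/c[2]+236.27)).round(1)
E
python3 - <<'E'
from h import *
import cv2
k=BORE+.022*AX
delta(k-AX*.015,GR)
s=state();im=eyes.grab_frame("wrist")[:,:,::-1]
im=cv2.resize(im[100:300,230:450],None,fx=3.6,fy=3,interpolation=cv2.INTER_CUBIC) if 0 else cv2.resize(im[100:300,230:450],None,fx=3,fy=3,interpolation=cv2.INTER_CUBIC)
cv2.imwrite("pics/w2.png",im)
print(pw(k+.012*AX,s),pw(k,s),pw(BORE,s))
E
```

```text
t 2.6 pos [0.6324 0.0543 0.2736] q [ 0.2    0.226  1.436 -0.56   1.724  0.141] F [-0.  -0.1  0.7] M [ 0.29 -0.05 -0.01] w 1.0
linear [0.0038 0.0021 0.0666] 0.067 rot [ 0.14 -0.03 -0.29] 0.3
[327.6 265.8] [327.3 257.6] [326.8 244.6]
```

View pics/w2.png

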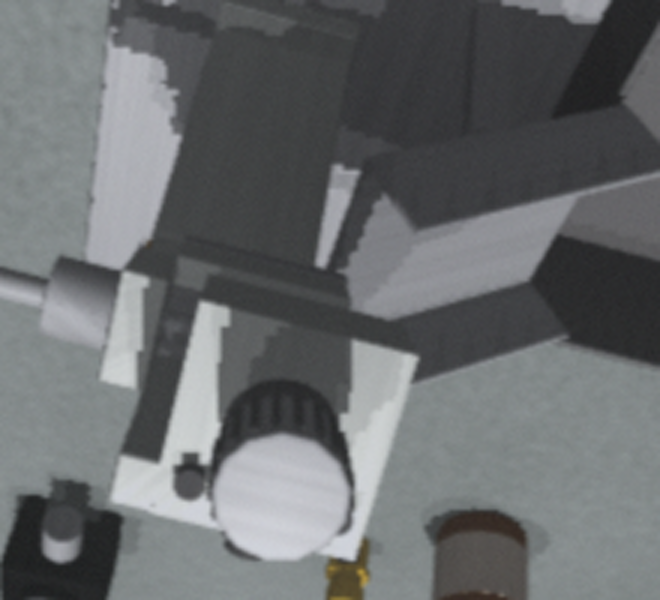

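Call:
apply_moves:
  commands:
    - {"linear":[0.002,0,0.01],"delta_rot":[0.1,0,0],"fingers":0}
    - {"linear":[0.004,0,0.02],"delta_rot":[0.1,0,0],"fingers":0}
    - {"linear":[0.004,0,0.03],"delta_rot":[0.1,0,0],"fingers":0}
    - {"linear":[0.004,0,0.04],"delta_rot":[0.1,0,0],"fingers":0}
    - {"linear":[0.004,0,0.05],"delta_rot":[0.1,0,0],"fingers":0}
    - {"linear":[0.004,0,0.058],"delta_rot":[0.1,0,0],"fingers":0}
    - {"linear":[0.004,0,0.063],"delta_rot":[0.1,0,0],"fingers":0}
    - {"linear":[0.004,0,0.063],"delta_rot":[0.1,0,0],"fingers":0}

```text
time: 3.45
tool_pos: [0.6237, 0.0219, 0.2176]
tool_rot: [0.157, 0.66, 0.688, -0.257]
contact_force: [0.6, 1.1, 0.6]
gripper_width: 0.997
```

Run:
```python
from h import *
import cv2
k=BORE+.022*AX
delta(k-AX*.012,GR)
s=state();im=eyes.grab_frame("wrist")[:,:,::-1]
cv2.imwrite("pics/w3.png",im)
cv2.imwrite("pics/s3.png",cv2.resize(eyes.grab_frame("side")[120:300,240:440,::-1],None,fx=4,fy=3.3) if 0 else cv2.resize(eyes.grab_frame("side")[130:280,250:450,::-1],None,fx=4,fy=4))
print(pw(k+.012*AX,s),pw(k,s),pw(BORE,s))
```

```text
t 3.45 pos [0.6237 0.0219 0.2176] q [ 0.156  0.228  1.529 -0.565  1.625  0.153] F [0.6 1.1 0.6] M [ 0.3  -0.05 -0.  ] w 0.997
linear [-0.0011  0.0027 -0.0016] 0.003 rot [-0.14 -0.01 -0.2 ] 0.2
[331.  345.9] [330.4 328.2] [329.6 301.9]
```

View pics/w3.png

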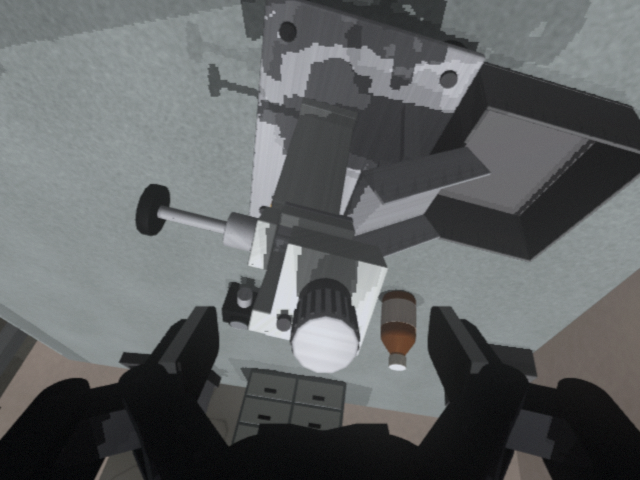

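View pics/s3.png

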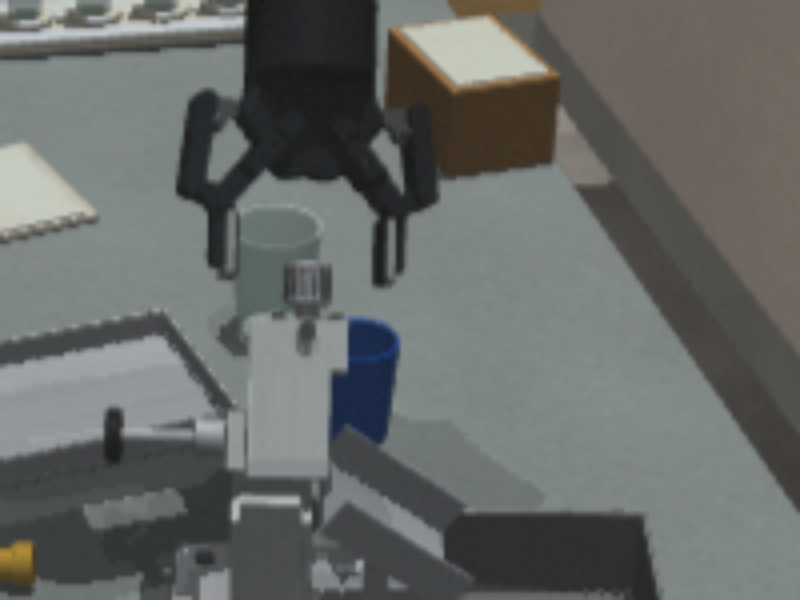

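Call:
apply_moves:
  commands:
    - {"linear":[0,0.0005,-0.001],"delta_rot":[0,0,0],"fingers":100}
    - {"linear":[0,0.0005,-0.001],"delta_rot":[0,0,0],"fingers":130}
    - {"linear":[0,0.0005,-0.001],"delta_rot":[0,0,0],"fingers":255}
    - {"linear":[0,0.0005,-0.001],"delta_rot":[0,0,0],"fingers":255}
    - {"linear":[0,0.0005,-0.001],"delta_rot":[0,0,0],"fingers":255}
    - {"linear":[0,0.0005,-0.001],"delta_rot":[0,0,0],"fingers":255}
    - {"linear":[0,0.0005,-0.001],"delta_rot":[0,0,0],"fingers":255}
    - {"linear":[0,0.0005,-0.001],"delta_rot":[0,0,0],"fingers":255}

```text
time: 4.35
tool_pos: [0.6247, 0.0231, 0.2196]
tool_rot: [0.157, 0.66, 0.688, -0.256]
contact_force: [-0.6, 2.6, 3.0]
gripper_width: 0.285
```

```bash
cat >> h.py <<'E'
def tf():
    s=state();r=Rq(s["tool_rot"]).inv();print("t",round(s["time"],2),"pos",s["tool_pos"].round(4),"q",s["joint_pos"].round(3),"toolF",r.apply(s["contact_force"]).round(1),"toolM",r.apply(s["ft_torque"]).round(2),"w",round(s["gripper_width"],3))
    d=s["tool_pos"]-BORE; print("axial TCP over bore mm",(d@AX*1000).round(2)," rot err vs GR",(GR.inv()*Rq(s["tool_rot"])).as_rotvec(degrees=True).round(2))
E
python3 - <<'E'
from h import *
import cv2
tf()
im=eyes.grab_frame("wrist")[:,:,::-1]
cv2.imwrite("pics/w4.png",im)
E
```

```text
t 4.35 pos [0.6247 0.0231 0.2196] q [ 0.157  0.228  1.525 -0.564  1.627  0.153] toolF [ 0.5 -1.  -3.8] toolM [ 0.31  0.42 -0.  ] w 0.285
axial TCP over bore mm 10.91  rot err vs GR [0.05 0.02 0.22]
```

View pics/w4.png

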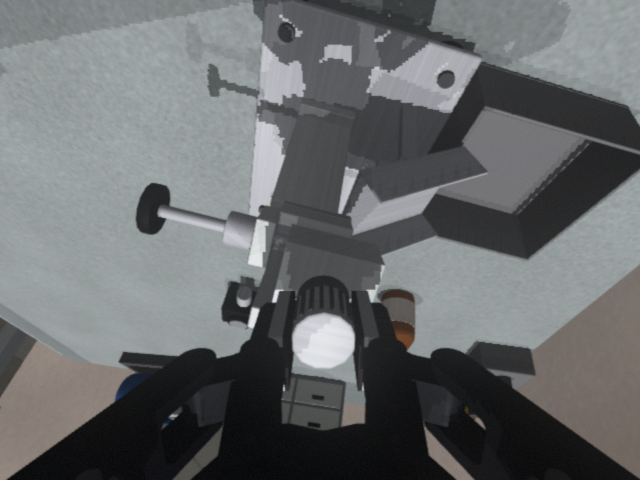

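Call:
apply_moves:
  commands:
    - {"linear":[0,0,0],"delta_rot":[0,0,5],"fingers":255}
    - {"linear":[0,0,-0.0002],"delta_rot":[0,0,12],"fingers":255}
    - {"linear":[0,0,-0.0005],"delta_rot":[0,0,20],"fingers":255}
    - {"linear":[0,0,-0.0008],"delta_rot":[0,0,28],"fingers":255}
    - {"linear":[0,0,-0.0011],"delta_rot":[0,0,36],"fingers":255}
    - {"linear":[0,0,-0.0014],"delta_rot":[0,0,44],"fingers":255}
    - {"linear":[0,0,-0.0017],"delta_rot":[0,0,52],"fingers":255}
    - {"linear":[0,0,-0.002],"delta_rot":[0,0,60],"fingers":255}

```text
time: 5.2
tool_pos: [0.6253, 0.0229, 0.2196]
tool_rot: [0.265, 0.916, 0.264, -0.143]
contact_force: [2.5, -4.9, -2.1]
gripper_width: 0.279
```

Run:
```python
from h import *
tf()
```

```text
t 5.2 pos [0.6253 0.0229 0.2196] q [ 0.158  0.23   1.524 -0.566  1.627  1.205] toolF [0.9 4.  4.2] toolM [-0.54  0.38 -0.42] w 0.279
axial TCP over bore mm 10.81  rot err vs GR [-1.000e-02 -1.000e-01  6.047e+01]
```

Call:
apply_moves:
  commands:
    - {"linear":[0,0,-0.0005],"delta_rot":[0,0,-7],"fingers":255}
    - {"linear":[0,0,-0.001],"delta_rot":[0,0,-15],"fingers":255}
    - {"linear":[0,0,-0.0015],"delta_rot":[0,0,-23],"fingers":255}
    - {"linear":[0,0,-0.002],"delta_rot":[0,0,-31],"fingers":255}
    - {"linear":[0,0,-0.0025],"delta_rot":[0,0,-39],"fingers":255}
    - {"linear":[0,0,-0.003],"delta_rot":[0,0,-47],"fingers":255}
    - {"linear":[0,0,-0.0034],"delta_rot":[0,0,-55],"fingers":255}
    - {"linear":[0,0,-0.0038],"delta_rot":[0,0,-63],"fingers":255}

```text
time: 6.0
tool_pos: [0.6244, 0.0244, 0.2203]
tool_rot: [0.148, 0.64, 0.707, -0.263]
contact_force: [0.5, -5.3, -8.8]
gripper_width: 0.278
```

Run:
```python
from h import *
tf()
```

```text
t 6.0 pos [0.6244 0.0244 0.2203] q [ 0.16   0.231  1.521 -0.565  1.634  0.095] toolF [ 0.3  1.8 10.1] toolM [-0.34  0.28  0.4 ] w 0.278
axial TCP over bore mm 12.23  rot err vs GR [ 0.31 -0.06 -3.17]
```

Call:
apply_moves:
  commands:
    - {"linear":[0,0,-0.0005],"delta_rot":[0,0,8],"fingers":255}
    - {"linear":[0,0,-0.001],"delta_rot":[0,0,16],"fingers":255}
    - {"linear":[0,0,-0.0014],"delta_rot":[0,0,24],"fingers":255}
    - {"linear":[0,0,-0.0018],"delta_rot":[0,0,32],"fingers":255}
    - {"linear":[0,0,-0.0022],"delta_rot":[0,0,40],"fingers":255}
    - {"linear":[0,0,-0.0026],"delta_rot":[0,0,48],"fingers":255}
    - {"linear":[0,0,-0.003],"delta_rot":[0,0,56],"fingers":255}
    - {"linear":[0,0,-0.0034],"delta_rot":[0,0,64],"fingers":255}

```text
time: 6.8
tool_pos: [0.6255, 0.0253, 0.2228]
tool_rot: [0.267, 0.918, 0.256, -0.142]
contact_force: [2.8, -9.2, -9.9]
gripper_width: 0.284
```

Run:
```python
from h import *
tf()
```

```text
t 6.8 pos [0.6255 0.0253 0.2228] q [ 0.161  0.231  1.517 -0.567  1.637  1.222] toolF [ 2.6  4.1 12.9] toolM [-0.8   0.81 -0.24] w 0.284
axial TCP over bore mm 14.83  rot err vs GR [ 0.09 -0.29 61.42]
```

Call:
apply_moves:
  commands:
    - {"linear":[0.0002,0.0003,-0.0003],"delta_rot":[0,0,-8],"fingers":255}
    - {"linear":[0.0003,0.0006,-0.0006],"delta_rot":[0,0,-16],"fingers":255}
    - {"linear":[0.0003,0.0006,-0.001],"delta_rot":[0,0,-24],"fingers":255}
    - {"linear":[0.0003,0.0006,-0.0014],"delta_rot":[0,0,-32],"fingers":255}
    - {"linear":[0.0003,0.0006,-0.0018],"delta_rot":[0,0,-40],"fingers":255}
    - {"linear":[0.0003,0.0006,-0.0022],"delta_rot":[0,0,-48],"fingers":255}
    - {"linear":[0.0003,0.0006,-0.0026],"delta_rot":[0,0,-56],"fingers":255}
    - {"linear":[0.0003,0.0006,-0.003],"delta_rot":[0,0,-64],"fingers":255}

```text
time: 7.6
tool_pos: [0.6252, 0.0274, 0.2246]
tool_rot: [0.148, 0.64, 0.707, -0.264]
contact_force: [-1.4, -8.0, -10.4]
gripper_width: 0.28
```

Run:
```python
from h import *
tf()
```

```text
t 7.6 pos [0.6252 0.0274 0.2246] q [ 0.164  0.232  1.513 -0.564  1.644  0.094] toolF [-0.7  0.2 13.2] toolM [-0.19  0.1   0.28] w 0.28
axial TCP over bore mm 17.45  rot err vs GR [ 0.41 -0.07 -3.21]
```

Call:
apply_moves:
  commands:
    - {"linear":[0,0,-0.0003],"delta_rot":[0,0,8],"fingers":255}
    - {"linear":[0,0,-0.0006],"delta_rot":[0,0,16],"fingers":255}
    - {"linear":[0,0,-0.001],"delta_rot":[0,0,24],"fingers":255}
    - {"linear":[0,0,-0.0014],"delta_rot":[0,0,32],"fingers":255}
    - {"linear":[0,0,-0.0018],"delta_rot":[0,0,40],"fingers":255}
    - {"linear":[0,0,-0.0021],"delta_rot":[0,0,48],"fingers":255}
    - {"linear":[0,0,-0.0025],"delta_rot":[0,0,56],"fingers":255}
    - {"linear":[0,0,-0.0028],"delta_rot":[0,0,64],"fingers":255}

```text
time: 8.4
tool_pos: [0.6263, 0.0282, 0.2272]
tool_rot: [0.267, 0.918, 0.256, -0.143]
contact_force: [3.0, -9.7, -10.5]
gripper_width: 0.28
```

Run:
```python
from h import *
tf()
```

```text
t 8.4 pos [0.6263 0.0282 0.2272] q [ 0.165  0.233  1.508 -0.566  1.647  1.221] toolF [ 2.9  4.3 13.7] toolM [-0.65  0.59 -0.16] w 0.28
axial TCP over bore mm 20.14  rot err vs GR [ 0.18 -0.34 61.4 ]
```

Call:
apply_moves:
  commands:
    - {"linear":[0.0002,0.0003,-0.0003],"delta_rot":[0,0,-8],"fingers":255}
    - {"linear":[0.0002,0.0004,-0.0006],"delta_rot":[0,0,-16],"fingers":255}
    - {"linear":[0.0002,0.0004,-0.001],"delta_rot":[0,0,-24],"fingers":255}
    - {"linear":[0.0002,0.0004,-0.0014],"delta_rot":[0,0,-32],"fingers":255}
    - {"linear":[0.0002,0.0004,-0.0017],"delta_rot":[0,0,-40],"fingers":255}
    - {"linear":[0.0002,0.0004,-0.002],"delta_rot":[0,0,-48],"fingers":255}
    - {"linear":[0.0002,0.0004,-0.0024],"delta_rot":[0,0,-56],"fingers":255}
    - {"linear":[0.0002,0.0004,-0.0027],"delta_rot":[0,0,-64],"fingers":255}

```text
time: 9.2
tool_pos: [0.6261, 0.0302, 0.2292]
tool_rot: [0.148, 0.64, 0.707, -0.264]
contact_force: [-0.8, -6.8, -8.7]
gripper_width: 0.281
```

Run:
```python
from h import *
tf()
```

```text
t 9.2 pos [0.6261 0.0302 0.2292] q [ 0.168  0.233  1.504 -0.564  1.654  0.093] toolF [-0.7  0.5 11.1] toolM [-0.12  0.22  0.27] w 0.281
axial TCP over bore mm 22.88  rot err vs GR [ 0.45 -0.08 -3.21]
```

12 mm out; two more twists, slightly slower.

Call:
apply_moves:
  commands:
    - {"linear":[0,0,-0.0003],"delta_rot":[0,0,8],"fingers":255}
    - {"linear":[0,0,-0.0006],"delta_rot":[0,0,16],"fingers":255}
    - {"linear":[0,0,-0.001],"delta_rot":[0,0,24],"fingers":255}
    - {"linear":[0,0,-0.0014],"delta_rot":[0,0,32],"fingers":255}
    - {"linear":[0,0,-0.0017],"delta_rot":[0,0,40],"fingers":255}
    - {"linear":[0,0,-0.002],"delta_rot":[0,0,48],"fingers":255}
    - {"linear":[0,0,-0.0024],"delta_rot":[0,0,56],"fingers":255}
    - {"linear":[0,0,-0.0027],"delta_rot":[0,0,64],"fingers":255}

```text
time: 10.0
tool_pos: [0.6277, 0.0329, 0.2339]
tool_rot: [0.266, 0.919, 0.255, -0.142]
contact_force: [0.0, 0.8, -1.5]
gripper_width: 0.284
```

Run:
```python
from h import *
tf()
```

```text
t 10.0 pos [0.6277 0.0329 0.2339] q [ 0.171  0.232  1.497 -0.563  1.658  1.22 ] toolF [ 0.9 -1.2  0.8] toolM [0.23 0.26 0.03] w 0.284
axial TCP over bore mm 28.5  rot err vs GR [ 0.18 -0.12 61.49]
```

Call:
apply_moves:
  commands:
    - {"linear":[0,0,-0.003],"delta_rot":[0,0,0],"fingers":255}
    - {"linear":[0,0,-0.006],"delta_rot":[0,0,0],"fingers":255}
    - {"linear":[0,0,-0.009],"delta_rot":[0,0,0],"fingers":255}
    - {"linear":[0,0,-0.012],"delta_rot":[0,0,0],"fingers":255}
    - {"linear":[0,0,-0.015],"delta_rot":[0,0,0],"fingers":255}
    - {"linear":[0,0,-0.018],"delta_rot":[0,0,0],"fingers":255}
    - {"linear":[0,0,-0.021],"delta_rot":[0,0,0],"fingers":255}
    - {"linear":[0,0,-0.024],"delta_rot":[0,0,0],"fingers":255}

```text
time: 10.8
tool_pos: [0.6311, 0.0474, 0.256]
tool_rot: [0.266, 0.918, 0.258, -0.141]
contact_force: [-1.0, -0.6, -1.1]
gripper_width: 0.279
```

Run:
```python
from h import *
tf()
```

```text
t 10.8 pos [0.6311 0.0474 0.256 ] q [ 0.191  0.232  1.459 -0.56   1.698  1.212] toolF [-0.6 -0.5  1.4] toolM [ 0.27  0.23 -0.  ] w 0.279
axial TCP over bore mm 55.14  rot err vs GR [ 6.00e-02 -2.00e-02  6.12e+01]
```

Call:
apply_moves:
  commands:
    - {"linear":[0,0,-0.004],"delta_rot":[0,0,0],"fingers":255}
    - {"linear":[0,0,-0.01],"delta_rot":[0,0,0],"fingers":255}
    - {"linear":[0,0,-0.017],"delta_rot":[0,0,0],"fingers":255}
    - {"linear":[0,0,-0.025],"delta_rot":[0,0,0],"fingers":255}
    - {"linear":[0,0,-0.035],"delta_rot":[0,0,0],"fingers":255}
    - {"linear":[0,0,-0.045],"delta_rot":[0,0,0],"fingers":255}
    - {"linear":[0,0,-0.055],"delta_rot":[0,0,0],"fingers":255}
    - {"linear":[0,0,-0.06],"delta_rot":[0,0,0],"fingers":255}

```text
time: 11.6
tool_pos: [0.6389, 0.0816, 0.3064]
tool_rot: [0.266, 0.918, 0.258, -0.14]
contact_force: [-0.2, 0.7, -1.7]
gripper_width: 0.285
```

Run:
```python
from h import *
import cv2
tf()
cv2.imwrite("pics/w5.png",eyes.grab_frame("wrist")[:,:,::-1])
cv2.imwrite("pics/s5.png",eyes.grab_frame("side")[:,:,::-1])
```

```text
t 11.6 pos [0.6389 0.0816 0.3064] q [ 0.236  0.245  1.359 -0.558  1.793  1.205] toolF [ 0.8 -1.3  1.1] toolM [0.26 0.29 0.03] w 0.285
axial TCP over bore mm 116.56  rot err vs GR [-2.000e-02  4.000e-02  6.124e+01]
```

View pics/w5.png

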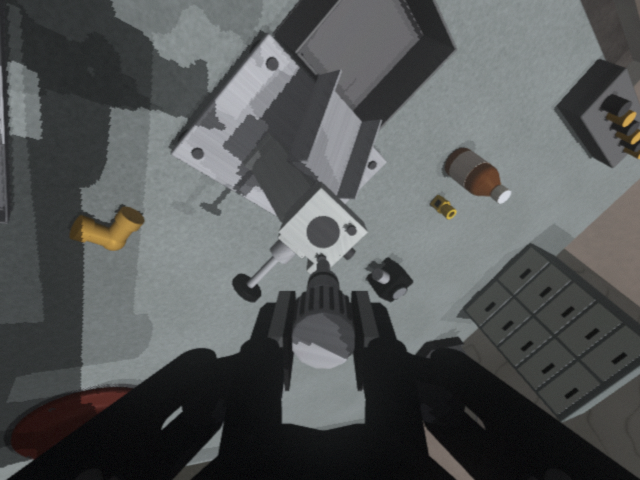

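View pics/s5.png

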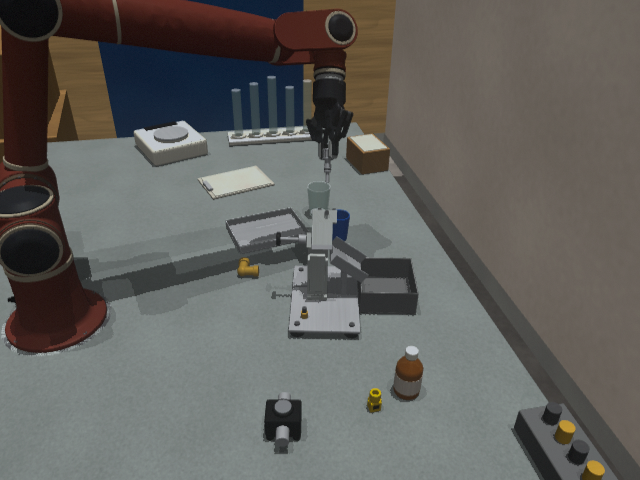

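```bash
cat > k.py <<'E'
from h import *
Q=np.array([[-1.225,.0533771,1.6142959,0,1.4760312,-.1190159],[-0.365,-0.39,1.755,-0.577,1.68,-0.426],[0.221,0.2,1.366,-0.563,1.821,0.103],[0.2,0.226,1.436,-0.56,1.724,0.141],[0.156,0.228,1.529,-0.565,1.625,0.153],[0.157,0.228,1.525,-0.564,1.627,0.153],[0.158,0.23,1.524,-0.566,1.627,1.205],[0.161,0.231,1.517,-0.567,1.637,1.222],[0.191,0.232,1.459,-0.56,1.698,1.212],[0.236,0.245,1.359,-0.558,1.793,1.205]])
X=np.array([[.27994,-.55809,.23005],[0.4135,-0.2408,0.4295],[0.6272,0.0686,0.3338],[0.6324,0.0543,0.2736],[0.6237,0.0219,0.2176],[0.6247,0.0231,0.2196],[0.6253,0.0229,0.2196],[0.6255,0.0253,0.2228],[0.6311,0.0474,0.256],[0.6389,0.0816,0.3064]])
Ry=lambda a:R.from_euler('y',a); Rz=lambda a:R.from_euler('z',a)
def fk(q,p,s4=1,s6=1):
    d,h,L2,a3,L4,L6=p[:6]
    r=Ry(q[1]+q[2]); w=r*Rz(s4*q[3])*Ry(q[4])
    x=np.array([0,d,h])+Ry(q[1]).apply([0,0,L2])+r.apply([a3,0,L4])+w.apply([0,0,L6])
    return Rz(q[0]).apply(x), Rz(q[0])*w*Rz(s6*q[5]+np.pi/2)
E
python3 - <<'E'
from k import *
for s4 in (1,-1):
    f=lambda p:np.concatenate([fk(q,p,s4)[0]-x for q,x in zip(Q,X)])
    s=least_squares(f,[.07,.4,.4,0,.4,.3]); print(s4,s.x.round(4),abs(s.fun).max())
    print(fk(Q[0],s.x,s4,1)[1].as_matrix().round(3).tolist(), Rq([-1.04874348e-03,9.73112533e-01,2.30327774e-01,-1.21628631e-04]).as_matrix().round(3).tolist())
    print((fk(Q[-1],s.x,s4,1)[1].inv()*Rq([0.266,.918,.258,-.14])).as_rotvec(degrees=True).round(1))
E
```

```text
1 [0.0742 0.2378 0.426  0.0951 0.6099 0.2795] 0.000345223415692153
[[0.894, 0.448, -0.001], [0.448, -0.894, 0.002], [0.0, -0.002, -1.0]] [[0.894, 0.448, -0.001], [0.448, -0.894, 0.002], [0.0, -0.002, -1.0]]
[-0.1 -0.  -0. ]
-1 [ 0.041  -0.0348  0.0582 -0.1223  0.5607 -0.2099] 0.07068991114551185
[[0.894, 0.448, -0.001], [0.448, -0.894, 0.002], [0.0, -0.002, -1.0]] [[0.894, 0.448, -0.001], [0.448, -0.894, 0.002], [0.0, -0.002, -1.0]]
[-58.3 -22.3  14.1]
```

```bash
cat >> k.py <<'E'
PP=[0.0742,0.2378,0.426,0.0951,0.6099,0.2795]
LO=np.array([-3.01,-1.01,.06,-1.02,.09,-3.14]);HI=np.array([3.01,2.22,2.58,4.17,2.62,3.14])
def ik(p,r,q0s):
    best=None
    for q0 in q0s:
        f=lambda q:np.r_[(fk(q,PP)[0]-p)*10,(r.inv()*fk(q,PP)[1]).as_rotvec()]
        s=least_squares(f,np.clip(q0,LO+.01,HI-.01),bounds=(LO,HI))
        if s.cost<1e-7 and (best is None): best=s.x
    return best
E
python3 - <<'E'
from k import *
seeds=[[.4,.3,2.,0,1,0],[.4,.3,1.8,1.2,1.4,0],[.4,.3,1.8,1.2,1.4,2.8],[.4,.3,1.8,-.6,1.4,-2.8],[.4,.3,2.,0,1,2.8],[.4,-.5,2.3,0,.5,0],[.2,.3,1.8,2,1.4,0]]
for az in (12,60,102,130,192,-78):
  for th in (45,35,30,25,20):
    t=np.radians(th);a=np.radians(az)
    z=np.array([np.cos(a)*np.cos(t),np.sin(a)*np.cos(t),-np.sin(t)])
    for nm,xh in (("xup",[0,0,1]),("xL",[-np.sin(a),np.cos(a),0]),("xR",[np.sin(a),-np.cos(a),0])):
        # knob centre height with tip corner touching floor .002
        hk=.002+.064*np.sin(t)+.004*np.cos(t)
        kc=np.array([.515,.275,hk])-z*[1,1,0]*.026
        q=ik(kc+z*.012,frame(z,xh),seeds)
        if q is not None: print(az,th,nm,q.round(2))
E
```

```text
12 45 xup [ 0.45 -0.17  2.33 -0.68  0.27  2.4 ]
12 45 xL [ 0.45 -0.17  2.33 -0.68  0.27  0.83]
12 45 xR [ 0.45 -0.17  2.33 -0.68  0.27 -2.31]
12 30 xup [ 0.48 -0.08  2.42  3.96  0.32 -2.22]
12 30 xL [ 0.48 -0.08  2.42  3.96  0.32  2.49]
12 30 xR [ 0.48 -0.08  2.42  3.96  0.32 -0.65]
12 25 xup [ 0.49 -0.02  2.43  3.74  0.46 -2.  ]
12 25 xL [ 0.49 -0.02  2.43  3.74  0.46  2.71]
12 25 xR [ 0.49 -0.02  2.43  3.74  0.46 -0.43]
12 20 xup [ 0.5   0.06  2.43  3.62  0.62 -1.87]
12 20 xL [0.5  0.06 2.43 3.62 0.62 2.84]
12 20 xR [ 0.5   0.06  2.43  3.62  0.62 -0.3 ]
60 45 xup [ 0.05 -0.08  2.25  1.02  0.77 -0.12]
60 45 xL [ 0.05 -0.08  2.25  1.02  0.77 -1.69]
60 45 xR [ 0.05 -0.08  2.25  1.02  0.77  1.45]
60 35 xup [-0.02 -0.02  2.3   1.33  0.83 -0.45]
60 35 xL [-0.02 -0.02  2.3   1.33  0.83 -2.02]
60 35 xR [-0.02 -0.02  2.3   1.33  0.83  1.12]
60 30 xup [-0.05  0.03  2.31  1.46  0.89 -0.6 ]
60 30 xL [-0.05  0.03  2.31  1.46  0.89 -2.17]
60 30 xR [-0.05  0.03  2.31  1.46  0.89  0.97]
60 25 xup [-0.08  0.09  2.32  1.58  0.96 -0.74]
60 25 xL [-0.08  0.09  2.32  1.58  0.96 -2.31]
60 25 xR [-0.08  
[... 2323 characters left out ...]
 1.64 -0.68  1.5  -2.46]
-78 45 xL [ 0.68  0.45  1.64 -0.68  1.5   2.25]
-78 45 xR [ 0.68  0.45  1.64 -0.68  1.5  -0.89]
-78 35 xup [ 0.72  0.55  1.59 -0.79  1.61 -2.4 ]
-78 35 xL [ 0.72  0.55  1.59 -0.79  1.61  2.31]
-78 35 xR [ 0.72  0.55  1.59 -0.79  1.61 -0.83]
-78 30 xup [ 0.74  0.6   1.56 -0.85  1.66 -2.37]
-78 30 xL [ 0.74  0.6   1.56 -0.85  1.66  2.34]
-78 30 xR [ 0.74  0.6   1.56 -0.85  1.66 -0.8 ]
-78 25 xup [ 0.76  0.65  1.53 -0.9   1.71 -2.35]
-78 25 xL [ 0.76  0.65  1.53 -0.9   1.71  2.36]
-78 25 xR [ 0.76  0.65  1.53 -0.9   1.71 -0.78]
-78 20 xup [ 0.77  0.71  1.51 -0.95  1.76 -2.33]
-78 20 xL [ 0.77  0.71  1.51 -0.95  1.76  2.38]
-78 20 xR [ 0.77  0.71  1.51 -0.95  1.76 -0.76]
```

```bash
cat >> k.py <<'E'
def lay(th,kc,az=-78):
    t=np.radians(th);a=np.radians(az)
    z=np.array([np.cos(a)*np.cos(t),np.sin(a)*np.cos(t),-np.sin(t)])
    r=frame(z,[0,0,1]); p=np.array(kc)+.011*z
    return p,r,ik(p,r,[[.7,.5,1.6,-.8,1.6,-2.4]])
def rows(q0,q1,n,k0=0,k1=None):
    p0,r0=fk(q0,PP)
    for i in range(1,n+1):
        q=q0+(q1-q0)*i/n; p,r=fk(q,PP)
        print(r0.inv().apply(p-p0).round(3).tolist(),(r0.inv()*r).as_rotvec(degrees=True).round(1).tolist(), p.round(3))
E
python3 - <<'E'
from k import *
s=state();q0=s["joint_pos"]
for th in (55,28):
    print(th,lay(th,[.510,.308,.035])[2],lay(th,[.51,.308,.22])[2])
q1=lay(28,[.51,.308,.22])[2]
n=26;q=q0
print(fk(q0,PP)[0],s["tool_pos"])
for i in range(3):
    k=[0,8,16,26][i:i+2]; print(i); rows(q0+(q1-q0)*k[0]/n,q0+(q1-q0)*k[1]/n,k[1]-k[0])
E
```

```text
55 [ 0.65250465  0.40431903  1.66372264 -0.55421836  1.39527583 -2.5088777 ] [ 0.65250465  0.18919007  1.58486253 -0.54647113  1.64635083 -2.66241767]
28 [ 0.75963063  0.6359313   1.52734627 -0.86054622  1.69189397 -2.36364039] [ 0.75963063  0.38321441  1.51620116 -0.90320608  1.86025172 -2.57146304]
[0.63883385 0.08143413 0.30603309] [0.63890815 0.081452   0.3060215 ]
0
[0.003, -0.01, -0.001] [-0.9, -0.5, -9.4] [0.636 0.091 0.302]
[0.005, -0.021, -0.002] [-1.8, -1.2, -18.9] [0.632 0.1   0.297]
[0.008, -0.031, -0.004] [-2.7, -2.0, -28.3] [0.629 0.109 0.293]
[0.01, -0.042, -0.005] [-3.4, -2.9, -37.7] [0.625 0.118 0.289]
[0.012, -0.052, -0.006] [-4.1, -4.0, -47.1] [0.621 0.128 0.284]
[0.014, -0.063, -0.007] [-4.7, -5.2, -56.4] [0.617 0.137 0.28 ]
[0.016, -0.073, -0.008] [-5.2, -6.5, -65.8] [0.613 0.145 0.276]
[0.017, -0.083, -0.01] [-5.6, -8.0, -75.1] [0.609 0.154 0.272]
1
[0.01, -0.001, -0.003] [-0.0, -1.2, -9.4] [0.604 0.163 0.269]
[0.02, -0.003, -0.006] [0.1, -2.4, -18.7] [0.6   0.172 0.265]
[0.03, -0.004, -0.008] [0.4, -3.7, -28.1] [0.595 0.18  0.261]
[0.04, -0.006, -0.011] [0.9, -
[... 201 characters left out ...]
.575 0.214 0.247]
[0.078, -0.015, -0.022] [4.6, -9.7, -74.4] [0.57  0.222 0.244]
2
[0.005, 0.008, -0.004] [1.1, -0.7, -9.3] [0.565 0.23  0.241]
[0.009, 0.016, -0.009] [2.4, -1.2, -18.5] [0.559 0.238 0.238]
[0.014, 0.023, -0.013] [3.8, -1.5, -27.8] [0.554 0.246 0.234]
[0.019, 0.031, -0.017] [5.2, -1.7, -37.0] [0.548 0.254 0.231]
[0.024, 0.039, -0.022] [6.7, -1.7, -46.2] [0.542 0.261 0.229]
[0.03, 0.046, -0.026] [8.3, -1.5, -55.3] [0.536 0.269 0.226]
[0.035, 0.053, -0.03] [10.0, -1.1, -64.5] [0.531 0.276 0.223]
[0.04, 0.061, -0.034] [11.7, -0.5, -73.6] [0.524 0.284 0.22 ]
[0.046, 0.068, -0.039] [13.5, 0.4, -82.6] [0.518 0.291 0.217]
[0.052, 0.075, -0.043] [15.4, 1.5, -91.7] [0.512 0.298 0.215]
```

Call:
apply_moves:
  commands:
    - {"linear":[0.002,-0.009,-0.001],"delta_rot":[-0.8,-0.4,-8.4],"fingers":255}
    - {"linear":[0.004,-0.019,-0.002],"delta_rot":[-1.6,-1.0,-16.8],"fingers":255}
    - {"linear":[0.007,-0.028,-0.003],"delta_rot":[-2.4,-1.7,-25.2],"fingers":255}
    - {"linear":[0.009,-0.037,-0.004],"delta_rot":[-3.1,-2.5,-33.6],"fingers":255}
    - {"linear":[0.011,-0.047,-0.005],"delta_rot":[-3.7,-3.4,-42],"fingers":255}
    - {"linear":[0.013,-0.056,-0.006],"delta_rot":[-4.3,-4.4,-50.4],"fingers":255}
    - {"linear":[0.014,-0.065,-0.007],"delta_rot":[-4.8,-5.5,-58.7],"fingers":255}
    - {"linear":[0.016,-0.074,-0.008],"delta_rot":[-5.2,-6.6,-66.5],"fingers":255}

```text
time: 12.5
tool_pos: [0.6117, 0.1455, 0.2737]
tool_rot: [0.196, 0.603, 0.711, -0.303]
contact_force: [-0.3, -0.1, -1.0]
gripper_width: 0.28
```

Run:
```python
from k import *
tf();q0=state()["joint_pos"]
q1=lay(28,[.51,.308,.22])[2]
n=18
rows(q0,q0+(q1-q0)*8/n,8)
```

```text
t 12.5 pos [0.6117 0.1455 0.2737] q [ 0.378  0.284  1.406 -0.652  1.81   0.172] toolF [ 0.6 -0.1  0.8] toolM [-0.11  0.45  0.01] w 0.28
axial TCP over bore mm 122.3  rot err vs GR [-0.93 -7.91 -5.75]
[0.01, -0.003, -0.003] [-0.2, -1.2, -9.8] [0.607 0.155 0.27 ]
[0.02, -0.006, -0.006] [-0.2, -2.5, -19.6] [0.603 0.164 0.266]
[0.031, -0.009, -0.009] [0.0, -3.8, -29.4] [0.598 0.173 0.262]
[0.041, -0.012, -0.012] [0.4, -5.2, -39.2] [0.593 0.182 0.258]
[0.05, -0.015, -0.014] [0.9, -6.5, -49.0] [0.588 0.191 0.255]
[0.06, -0.019, -0.017] [1.7, -7.9, -58.7] [0.583 0.2   0.251]
[0.07, -0.023, -0.02] [2.7, -9.3, -68.4] [0.578 0.209 0.248]
[0.08, -0.026, -0.023] [3.9, -10.6, -78.1] [0.572 0.217 0.244]
```

Call:
apply_moves:
  commands:
    - {"linear":[0.009,-0.003,-0.003],"delta_rot":[-0.2,-1.0,-8.4],"fingers":255}
    - {"linear":[0.017,-0.005,-0.005],"delta_rot":[-0.2,-2.1,-16.8],"fingers":255}
    - {"linear":[0.026,-0.008,-0.008],"delta_rot":[0,-3.2,-25.2],"fingers":255}
    - {"linear":[0.035,-0.01,-0.01],"delta_rot":[0.2,-4.4,-33.6],"fingers":255}
    - {"linear":[0.043,-0.013,-0.012],"delta_rot":[0.6,-5.6,-42],"fingers":255}
    - {"linear":[0.052,-0.016,-0.015],"delta_rot":[1.1,-6.7,-50.4],"fingers":255}
    - {"linear":[0.06,-0.019,-0.017],"delta_rot":[1.7,-7.9,-58.7],"fingers":255}
    - {"linear":[0.068,-0.022,-0.02],"delta_rot":[2.5,-9.1,-66.5],"fingers":255}

```text
time: 13.3
tool_pos: [0.579, 0.2073, 0.2487]
tool_rot: [0.038, 0.094, 0.902, -0.42]
contact_force: [-0.1, -0.0, -1.2]
gripper_width: 0.279
```

Run:
```python
from k import *
tf();q0=state()["joint_pos"]
q1=lay(28,[.51,.308,.22])[2]
n=11
rows(q0,q1,11)
```

```text
t 13.3 pos [0.579  0.2073 0.2487] q [ 0.523  0.323  1.446 -0.749  1.831 -0.864] toolF [0.3 0.8 0.8] toolM [-0.51  0.11 -0.04] w 0.279
axial TCP over bore mm 132.45  rot err vs GR [  5.93 -16.92 -72.  ]
[0.007, 0.007, -0.004] [1.0, -0.9, -9.9] [0.574 0.216 0.245]
[0.014, 0.014, -0.009] [2.2, -1.8, -19.8] [0.568 0.225 0.242]
[0.022, 0.021, -0.013] [3.5, -2.4, -29.7] [0.562 0.233 0.239]
[0.029, 0.027, -0.018] [4.9, -3.0, -39.6] [0.556 0.242 0.235]
[0.036, 0.034, -0.022] [6.5, -3.3, -49.4] [0.55  0.25  0.232]
[0.044, 0.04, -0.026] [8.2, -3.4, -59.2] [0.544 0.259 0.229]
[0.052, 0.046, -0.031] [10.1, -3.4, -69.0] [0.538 0.267 0.226]
[0.059, 0.052, -0.035] [12.0, -3.1, -78.7] [0.532 0.275 0.223]
[0.067, 0.058, -0.039] [14.1, -2.6, -88.4] [0.525 0.283 0.22 ]
[0.075, 0.064, -0.043] [16.3, -1.8, -98.0] [0.519 0.291 0.218]
[0.083, 0.069, -0.047] [18.7, -0.7, -107.6] [0.512 0.298 0.215]
```

Call:
apply_moves:
  commands:
    - {"linear":[0.006,0.006,-0.003],"delta_rot":[0.8,-0.8,-8.2],"fingers":255}
    - {"linear":[0.012,0.012,-0.007],"delta_rot":[1.8,-1.5,-16.4],"fingers":255}
    - {"linear":[0.018,0.018,-0.011],"delta_rot":[2.9,-2.1,-24.6],"fingers":255}
    - {"linear":[0.024,0.023,-0.015],"delta_rot":[4,-2.6,-32.8],"fingers":255}
    - {"linear":[0.03,0.028,-0.019],"delta_rot":[5.3,-3,-41],"fingers":255}
    - {"linear":[0.036,0.034,-0.022],"delta_rot":[6.6,-3.3,-49.2],"fingers":255}
    - {"linear":[0.043,0.039,-0.026],"delta_rot":[8,-3.4,-57.4],"fingers":255}
    - {"linear":[0.049,0.044,-0.029],"delta_rot":[9.4,-3.4,-65.5],"fingers":255}

```text
time: 14.1
tool_pos: [0.5406, 0.2641, 0.2271]
tool_rot: [-0.177, -0.417, 0.772, -0.445]
contact_force: [-0.6, 0.7, -1.1]
gripper_width: 0.281
```

Run:
```python
from k import *
tf();q0=state()["joint_pos"]
p,r,q1=lay(28,[.51,.308,.14])
rows(q0,q1,8); delta(p,r)
```

```text
t 14.1 pos [0.5406 0.2641 0.2271] q [ 0.666  0.361  1.486 -0.842  1.85  -1.896] toolF [-0.7  1.3 -0. ] toolM [-0.34 -0.46  0.03] w 0.281
axial TCP over bore mm 141.94  rot err vs GR [  23.86  -23.34 -135.7 ]
[-0.008, 0.01, 0.002] [0.8, 0.2, -5.3] [0.538 0.269 0.215]
[-0.016, 0.02, 0.004] [1.6, 0.4, -10.6] [0.535 0.274 0.204]
[-0.024, 0.03, 0.006] [2.4, 0.7, -16.0] [0.531 0.278 0.192]
[-0.032, 0.04, 0.008] [3.1, 1.0, -21.3] [0.528 0.283 0.181]
[-0.039, 0.05, 0.011] [3.9, 1.4, -26.6] [0.524 0.287 0.169]
[-0.046, 0.061, 0.013] [4.6, 1.8, -31.9] [0.52  0.291 0.158]
[-0.053, 0.071, 0.016] [5.4, 2.4, -37.3] [0.516 0.295 0.146]
[-0.059, 0.082, 0.018] [6.1, 2.9, -42.6] [0.512 0.298 0.135]
t 14.1 pos [0.5406 0.2641 0.2271] q [ 0.666  0.361  1.486 -0.842  1.85  -1.896] F [-0.6  0.7 -1.1] M [0.57 0.02 0.01] w 0.281
linear [-0.0593  0.0815  0.0184] 0.102 rot [  6.09   2.92 -42.58] 43.1
```

Call:
apply_moves:
  commands:
    - {"linear":[-0.008,0.01,0.002],"delta_rot":[0.8,0.2,-5.3],"fingers":255}
    - {"linear":[-0.016,0.02,0.004],"delta_rot":[1.6,0.4,-10.6],"fingers":255}
    - {"linear":[-0.024,0.03,0.006],"delta_rot":[2.4,0.7,-16],"fingers":255}
    - {"linear":[-0.032,0.04,0.008],"delta_rot":[3.1,1,-21.3],"fingers":255}
    - {"linear":[-0.039,0.05,0.011],"delta_rot":[3.9,1.4,-26.6],"fingers":255}
    - {"linear":[-0.046,0.061,0.013],"delta_rot":[4.6,1.8,-31.9],"fingers":255}
    - {"linear":[-0.053,0.071,0.016],"delta_rot":[5.4,2.4,-37.3],"fingers":255}
    - {"linear":[-0.059,0.0815,0.018],"delta_rot":[6.1,2.9,-42.6],"fingers":255}

```text
time: 14.9
tool_pos: [0.5125, 0.2986, 0.1347]
tool_rot: [0.324, 0.666, -0.54, 0.4]
contact_force: [-0.5, -0.0, -2.0]
gripper_width: 0.284
```

Run:
```python
from k import *
import cv2
tf()
p,r,q1=lay(28,[.51,.308,.045])
delta(p,r)
cv2.imwrite("pics/w6.png",eyes.grab_frame("wrist")[:,:,::-1])
cv2.imwrite("pics/s6.png",eyes.grab_frame("side")[:,:,::-1])
cv2.imwrite("pics/c6.png",cv2.resize(eyes.grab_frame("scene")[160:320,340:540,::-1],None,fx=3.5,fy=3.5))
```

```text
t 14.9 pos [0.5125 0.2986 0.1347] q [ 0.759  0.482  1.536 -0.879  1.786 -2.475] toolF [-1.8  0.5  0.8] toolM [-0.07 -0.63 -0.01] w 0.284
axial TCP over bore mm 82.18  rot err vs GR [-43.96  22.55 171.37]
t 14.9 pos [0.5125 0.2986 0.1347] q [ 0.759  0.482  1.536 -0.879  1.786 -2.475] F [-0.5 -0.  -2. ] M [ 0.6   0.17 -0.06] w 0.284
linear [-0.0838  0.0006  0.0445] 0.095 rot [ 0.03  0.01 -0.1 ] 0.1
```

View pics/w6.png

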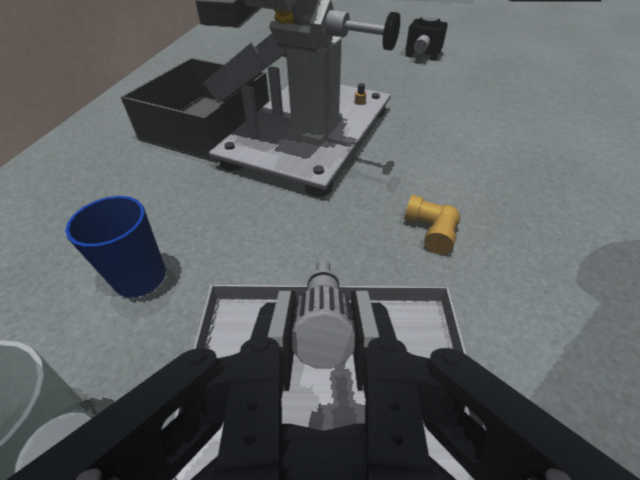

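View pics/s6.png

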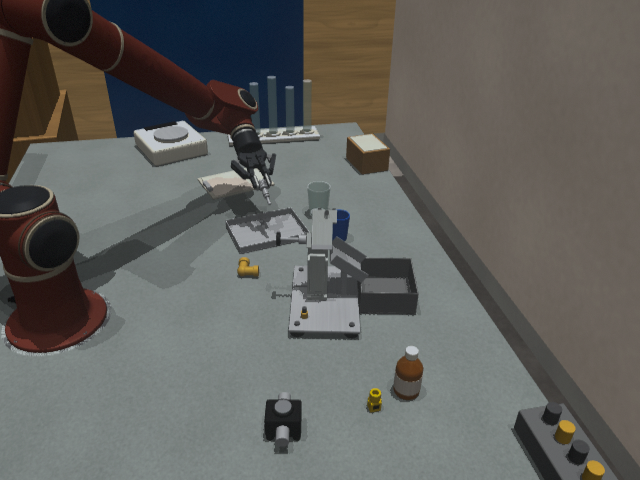

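View pics/c6.png

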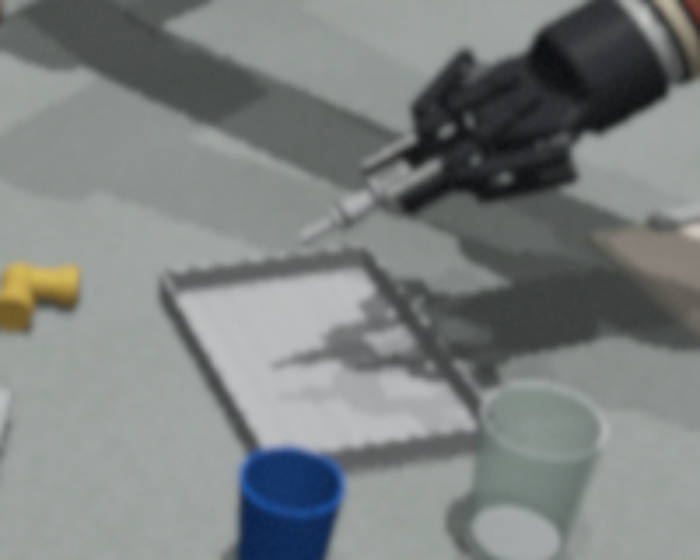

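Call:
apply_moves:
  commands:
    - {"linear":[-0.012,0,0.006],"delta_rot":[0,0,0],"fingers":255}
    - {"linear":[-0.026,0,0.014],"delta_rot":[0,0,0],"fingers":255}
    - {"linear":[-0.04,0,0.021],"delta_rot":[0,0,0],"fingers":255}
    - {"linear":[-0.054,0,0.029],"delta_rot":[0,0,0],"fingers":255}
    - {"linear":[-0.066,0,0.035],"delta_rot":[0,0,0],"fingers":255}
    - {"linear":[-0.076,0,0.04],"delta_rot":[0,0,0],"fingers":255}
    - {"linear":[-0.082,0,0.0435],"delta_rot":[0,0,0],"fingers":255}
    - {"linear":[-0.084,0,0.0445],"delta_rot":[0,0,0],"fingers":255}

```text
time: 15.85
tool_pos: [0.5129, 0.2988, 0.0397]
tool_rot: [0.323, 0.665, -0.541, 0.401]
contact_force: [-0.1, 0.0, -1.1]
gripper_width: 0.284
```

Run:
```python
from k import *
import cv2
tf()
p,r,q1=lay(28,[.51,.308,.035])
delta(p,r)
cv2.imwrite("pics/s7.png",cv2.resize(eyes.grab_frame("side")[130:260,190:350,::-1],None,fx=4.5,fy=4.5))
cv2.imwrite("pics/c7.png",cv2.resize(eyes.grab_frame("scene")[180:320,360:520,::-1],None,fx=4,fy=4))
```

```text
t 15.85 pos [0.5129 0.2988 0.0397] q [ 0.759  0.622  1.527 -0.862  1.701 -2.369] toolF [-1.   0.1  0.5] toolM [-0.01 -0.59 -0.  ] w 0.284
axial TCP over bore mm 4.49  rot err vs GR [-43.99  22.61 171.57]
t 15.85 pos [0.5129 0.2988 0.0397] q [ 0.759  0.622  1.527 -0.862  1.701 -2.369] F [-0.1  0.  -1.1] M [ 0.58  0.13 -0.01] w 0.284
linear [-0.0086  0.001   0.0047] 0.01 rot [ 0.06 -0.01 -0.3 ] 0.3
```

View pics/s7.png

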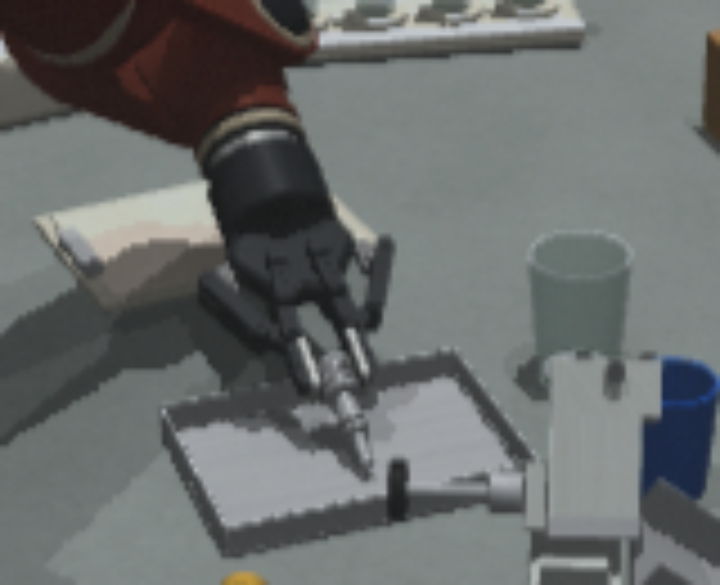

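View pics/c7.png

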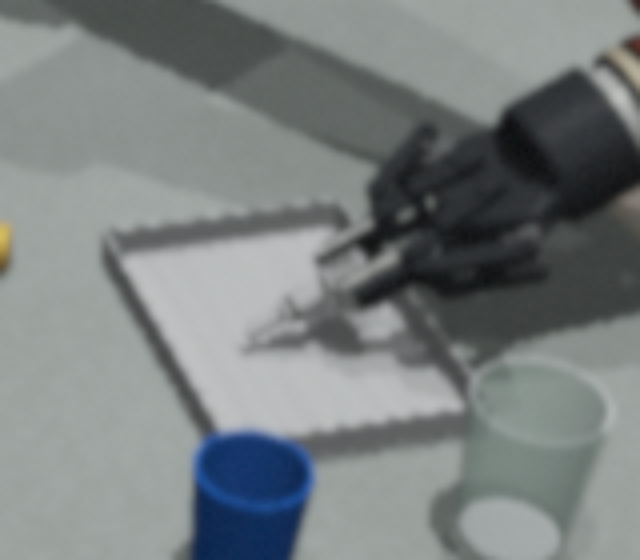

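Call:
apply_moves:
  commands:
    - {"linear":[-0.0015,0,0.0008],"delta_rot":[0,0,0],"fingers":255}
    - {"linear":[-0.003,0,0.0016],"delta_rot":[0,0,0],"fingers":255}
    - {"linear":[-0.0045,0,0.0024],"delta_rot":[0,0,0],"fingers":255}
    - {"linear":[-0.006,0,0.0032],"delta_rot":[0,0,0],"fingers":255}
    - {"linear":[-0.0075,0,0.004],"delta_rot":[0,0,0],"fingers":255}
    - {"linear":[-0.009,0,0.0048],"delta_rot":[0,0,0],"fingers":255}
    - {"linear":[-0.01,0,0.0053],"delta_rot":[0,0,0],"fingers":255}
    - {"linear":[-0.01,0,0.0053],"delta_rot":[0,0,0],"fingers":255}

```text
time: 16.75
tool_pos: [0.5134, 0.2994, 0.0303]
tool_rot: [0.323, 0.664, -0.542, 0.401]
contact_force: [-2.2, 1.9, 2.5]
gripper_width: 0.283
```

Run:
```python
from k import *
tf();print(state()["contact_force"])
```

```text
t 16.75 pos [0.5134 0.2994 0.0303] q [ 0.759  0.638  1.523 -0.861  1.693 -2.358] toolF [ 1.2  1.7 -3.2] toolM [-0.25  0.08 -0.04] w 0.283
axial TCP over bore mm -2.85  rot err vs GR [-44.01  22.71 171.64]
[-2.15034093  1.88911173  2.52503926]
```

Call:
apply_moves:
  commands:
    - {"linear":[-0.0009,0,0.0005],"delta_rot":[0,0,0],"fingers":255}
    - {"linear":[-0.0018,0,0.0009],"delta_rot":[0,0,0],"fingers":255}
    - {"linear":[-0.0026,0,0.0014],"delta_rot":[0,0,0],"fingers":255}
    - {"linear":[-0.0035,0,0.0019],"delta_rot":[0,0,0],"fingers":255}
    - {"linear":[-0.0044,0,0.0023],"delta_rot":[0,0,0],"fingers":255}
    - {"linear":[-0.0053,0,0.0028],"delta_rot":[0,0,0],"fingers":255}
    - {"linear":[-0.0053,0,0.0028],"delta_rot":[0,0,0],"fingers":255}
    - {"linear":[-0.0053,0,0.0028],"delta_rot":[0,0,0],"fingers":255}

```text
time: 17.55
tool_pos: [0.5144, 0.3003, 0.0266]
tool_rot: [0.322, 0.664, -0.542, 0.403]
contact_force: [-1.3, 4.6, 9.7]
gripper_width: 0.282
```

Run:
```python
from k import *
import cv2
tf();print(state()["contact_force"])
cv2.imwrite("pics/w8.png",cv2.resize(eyes.grab_frame("wrist")[200:400,210:430,::-1],None,fx=3,fy=3))
```

```text
t 17.55 pos [0.5144 0.3003 0.0266] q [ 0.76   0.647  1.519 -0.863  1.69  -2.352] toolF [ 6.3  0.3 -8.8] toolM [-0.24  1.02  0.  ] w 0.282
axial TCP over bore mm -5.22  rot err vs GR [-44.11  22.98 171.71]
[-1.31715134  4.60336374  9.69681149]
```

View pics/w8.png

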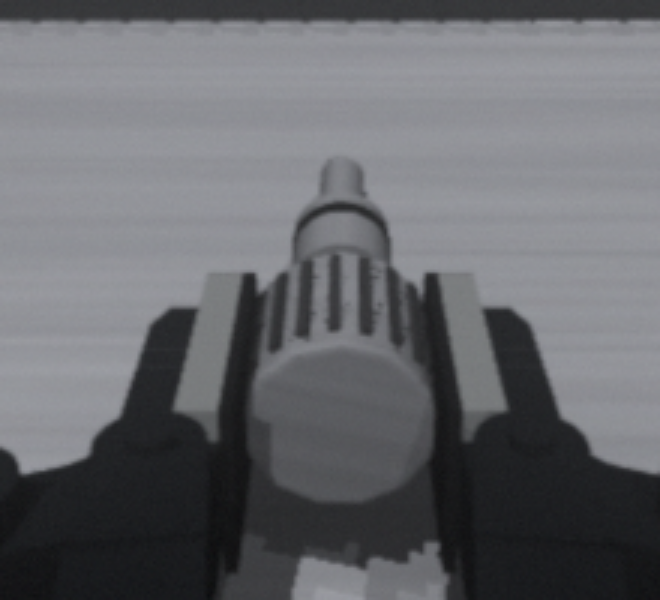

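Call:
apply_moves:
  commands:
    - {"linear":[-0.0009,0,0.0005],"delta_rot":[0,0,0],"fingers":255}
    - {"linear":[-0.0018,0,0.0009],"delta_rot":[0,0,0],"fingers":255}
    - {"linear":[-0.0026,0,0.0014],"delta_rot":[0,0,0],"fingers":255}
    - {"linear":[-0.0035,0,0.0019],"delta_rot":[0,0,0],"fingers":255}
    - {"linear":[-0.0044,0,0.0023],"delta_rot":[0,0,0],"fingers":255}
    - {"linear":[-0.0053,0,0.0028],"delta_rot":[0,0,0],"fingers":255}
    - {"linear":[-0.0053,0,0.0028],"delta_rot":[0,0,0],"fingers":255}
    - {"linear":[-0.0053,0,0.0028],"delta_rot":[0,0,0],"fingers":255}

```text
time: 18.4
tool_pos: [0.515, 0.3006, 0.0207]
tool_rot: [0.321, 0.664, -0.542, 0.403]
contact_force: [-1.1, 4.8, 9.1]
gripper_width: 0.284
```

Run:
```python
from k import *
import cv2
tf();print(state()["contact_force"])
cv2.imwrite("pics/w9.png",cv2.resize(eyes.grab_frame("wrist")[200:400,210:430,::-1],None,fx=3,fy=3))
```

```text
t 18.4 pos [0.515  0.3006 0.0207] q [ 0.76   0.656  1.516 -0.863  1.684 -2.347] toolF [ 5.7  0.  -8.6] toolM [ 0.06  0.95 -0.03] w 0.284
axial TCP over bore mm -9.79  rot err vs GR [-44.05  23.12 171.71]
[-1.12388391  4.8246139   9.11017754]
```

View pics/w9.png

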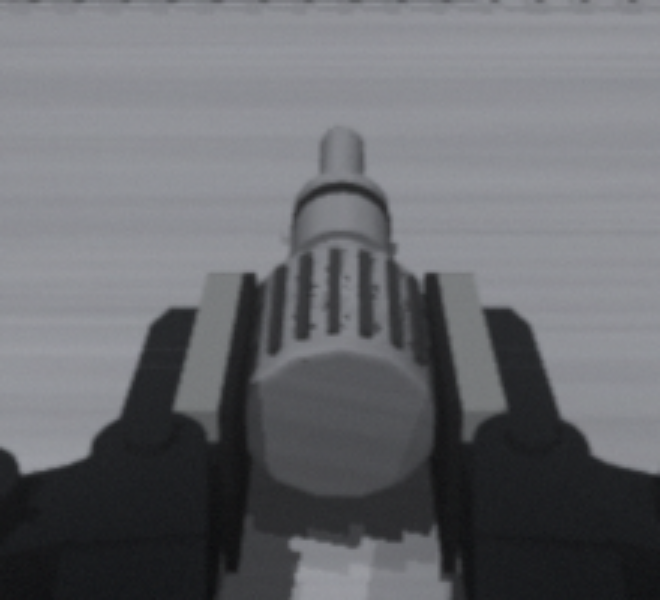

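Call:
apply_moves:
  commands:
    - {"linear":[-0.0009,0,0.0005],"delta_rot":[0,0,0],"fingers":255}
    - {"linear":[-0.0018,0,0.0009],"delta_rot":[0,0,0],"fingers":255}
    - {"linear":[-0.0026,0,0.0014],"delta_rot":[0,0,0],"fingers":255}
    - {"linear":[-0.0035,0,0.0019],"delta_rot":[0,0,0],"fingers":255}
    - {"linear":[-0.0044,0,0.0023],"delta_rot":[0,0,0],"fingers":255}
    - {"linear":[-0.005,0,0.0026],"delta_rot":[0,0,0],"fingers":255}
    - {"linear":[-0.005,0,0.0026],"delta_rot":[0,0,0],"fingers":255}
    - {"linear":[-0.005,0,0.0026],"delta_rot":[0,0,0],"fingers":255}

```text
time: 19.25
tool_pos: [0.515, 0.3008, 0.0148]
tool_rot: [0.321, 0.664, -0.542, 0.403]
contact_force: [-1.1, 4.9, 8.2]
gripper_width: 0.284
```

Run:
```python
from k import *
import cv2
tf();print(state()["contact_force"])
cv2.imwrite("pics/s10.png",cv2.resize(eyes.grab_frame("side")[150:260,190:350,::-1],None,fx=5,fy=5))
```

```text
t 19.25 pos [0.515  0.3008 0.0148] q [ 0.76   0.666  1.514 -0.862  1.679 -2.341] toolF [ 4.9 -0.  -8.3] toolM [0.09 0.81 0.02] w 0.284
axial TCP over bore mm -14.52  rot err vs GR [-44.    23.12 171.7 ]
[-1.11415603  4.92273921  8.2418028 ]
```

View pics/s10.png

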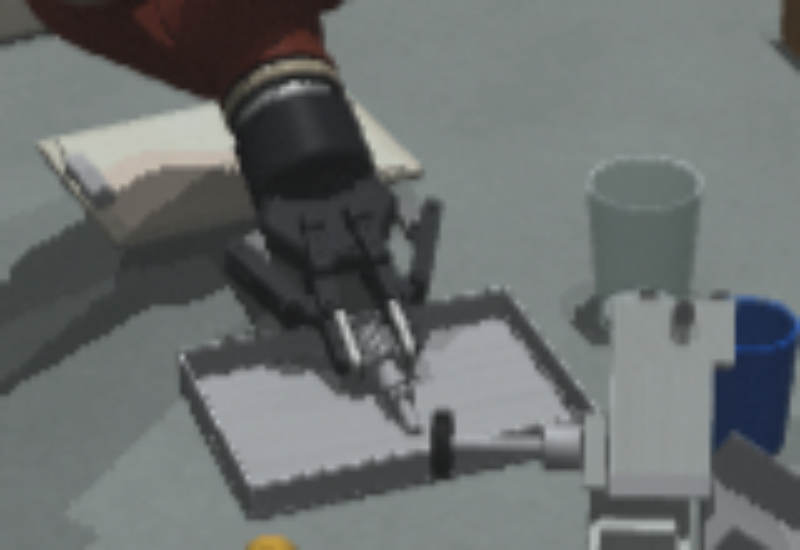

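Call:
apply_moves:
  commands:
    - {"linear":[0.001,0,-0.0005],"delta_rot":[0,0,0],"fingers":185}
    - {"linear":[0.0018,0,-0.001],"delta_rot":[0,0,0],"fingers":178}
    - {"linear":[0.0024,0,-0.0013],"delta_rot":[0,0,0],"fingers":172}
    - {"linear":[0.0024,0,-0.0013],"delta_rot":[0,0,0],"fingers":166}
    - {"linear":[0.0024,0,-0.0013],"delta_rot":[0,0,0],"fingers":160}
    - {"linear":[0.0024,0,-0.0013],"delta_rot":[0,0,0],"fingers":150}
    - {"linear":[0.0024,0,-0.0013],"delta_rot":[0,0,0],"fingers":140}
    - {"linear":[0.0024,0,-0.0013],"delta_rot":[0,0,0],"fingers":130}

```text
time: 20.1
tool_pos: [0.5133, 0.2991, 0.0144]
tool_rot: [0.323, 0.664, -0.542, 0.401]
contact_force: [-0.5, 0.4, -0.2]
gripper_width: 0.489
```

Run:
```python
from k import *
import cv2
tf();print(state()["contact_force"])
cv2.imwrite("pics/w11.png",cv2.resize(eyes.grab_frame("wrist")[200:400,210:430,::-1],None,fx=3,fy=3))
```

```text
t 20.1 pos [0.5133 0.2991 0.0144] q [ 0.759  0.663  1.518 -0.859  1.679 -2.344] toolF [-0.4  0.4 -0.4] toolM [ 0.   -0.41  0.02] w 0.489
axial TCP over bore mm -15.97  rot err vs GR [-43.93  22.67 171.61]
[-0.52445716  0.39993386 -0.15120633]
```

View pics/w11.png

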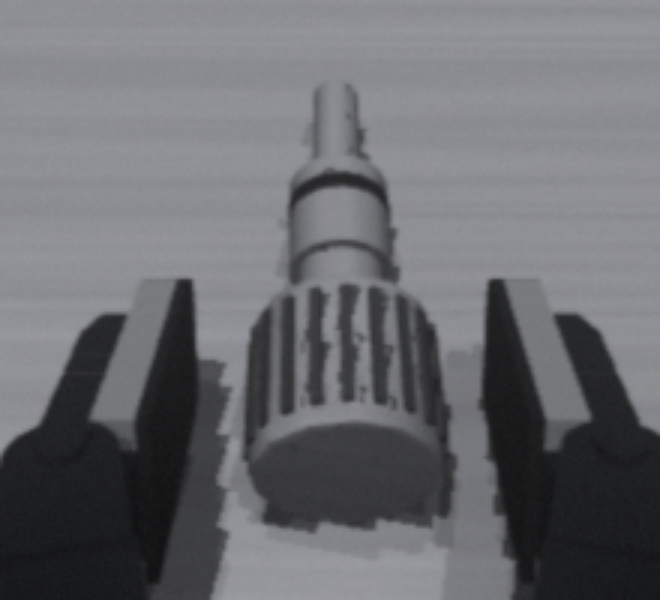

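Call:
apply_moves:
  commands:
    - {"linear":[0.001,0,-0.008],"delta_rot":[0,0,0],"fingers":130}
    - {"linear":[0.004,0,-0.02],"delta_rot":[0,0,0],"fingers":130}
    - {"linear":[0.01,0,-0.035],"delta_rot":[0,0,0],"fingers":130}
    - {"linear":[0.02,0,-0.05],"delta_rot":[0,0,0],"fingers":130}
    - {"linear":[0.04,0,-0.065],"delta_rot":[0,0,0],"fingers":130}
    - {"linear":[0.065,0,-0.08],"delta_rot":[0,0,0],"fingers":130}
    - {"linear":[0.095,0,-0.095],"delta_rot":[0,0,0],"fingers":130}
    - {"linear":[0.13,0,-0.11],"delta_rot":[0,0,0],"fingers":130}

```text
time: 20.95
tool_pos: [0.5046, 0.3351, 0.1832]
tool_rot: [0.323, 0.665, -0.541, 0.401]
contact_force: [0.8, 0.2, 0.3]
gripper_width: 0.488
```

```bash
cat >> k.py <<'E'
FY=np.array([0.97731784,-0.21177781,0]); DISC=np.array([.507925,.00299214,.1568])
def press(d,tau=20,up=0,disc=DISC):
    t=np.radians(tau); z=FY*np.sin(t)+np.array([0,0,-np.cos(t)]); r=frame(z,-FY)
    edge=disc+FY*d+np.array([0,0,up]); p=edge+.011*r.apply([1,0,0])
    return p,r
E
python3 - <<'E'
from k import *
import cv2
tf()
cv2.imwrite("pics/s12.png",cv2.resize(eyes.grab_frame("side")[150:350,190:430,::-1],None,fx=3.3,fy=3))
q0=state()["joint_pos"]
for d,up in ((-.04,0),(0,0),(.03,0),(-.05,.12)):
    for tau in (10,20,30): 
        p,r=press(d,tau,up); print(d,up,tau,p.round(3),ik(p,r,[[0,0,1.8,0,1.2,-1.4],[0,0,1.8,0,1.2,0],[0,0,1.8,0.3,1.2,-2.4]]))
E
```

```text
t 20.95 pos [0.5046 0.3351 0.1832] q [ 0.803  0.467  1.463 -0.873  1.872 -2.513] toolF [ 0.2 -0.8 -0.1] toolM [-0.01 -0.45  0.  ] w 0.488
axial TCP over bore mm 141.4  rot err vs GR [-43.9   22.75 171.58]
-0.04 0 10 [0.458 0.014 0.155] [-0.1228595  -0.44023263  2.17441243 -0.01663713  1.23362359 -1.47612589]
-0.04 0 20 [0.459 0.014 0.153] [-0.11112793 -0.57358926  2.28550934 -0.03954448  1.08261094 -1.45610397]
-0.04 0 30 [0.46  0.013 0.151] [-0.09715626 -0.70667721  2.3991577  -0.07241796  0.92969871 -1.42665843]
0 0 10 [0.497 0.005 0.155] [-0.13099885 -0.32476286  2.0904074  -0.01532212  1.20203487 -1.48412435]
0 0 20 [0.498 0.005 0.153] [-0.12136955 -0.44481086  2.20232373 -0.03652404  1.03666687 -1.4656932 ]
0 0 30 [0.499 0.005 0.151] [-0.1101687  -0.55922253  2.31482328 -0.06769677  0.8658331  -1.43741474]
0.03 0 10 [ 0.527 -0.001  0.155] [-0.13621084 -0.24369849  2.02608816 -0.0144508   1.18521561 -1.4893463 ]
0.03 0 20 [ 0.527 -0.001  0.153] [-0.12781099 -0.35592699  2.13892248 -0.03450884  1.01097612 -1.47202138]
0.03 0 30 [ 0.528 -0.001  0.151] [-0.11818572 -0.45977159  2.25109258 -0.0644766   0.82967222 -1.44471943]
-0.05 0.12 10 [0.448 0.016 0.275] [-0.12057002 -0.54284154  2.04397519 -0.01618387  1.46667591 -1.4776928 ]
-0.05 0.12 20 [0.449 0.016 0.273] [-0.10820657 -0.67665597  2.14829846 -0.03705133  1.32282523 -1.4628125 ]
-0.05 0.12 30 [0.45  0.016 0.271] [-0.09338407 -0.81304514  2.25707883 -0.06484568  1.17782506 -1.4418789 ]
```

View pics/s12.png

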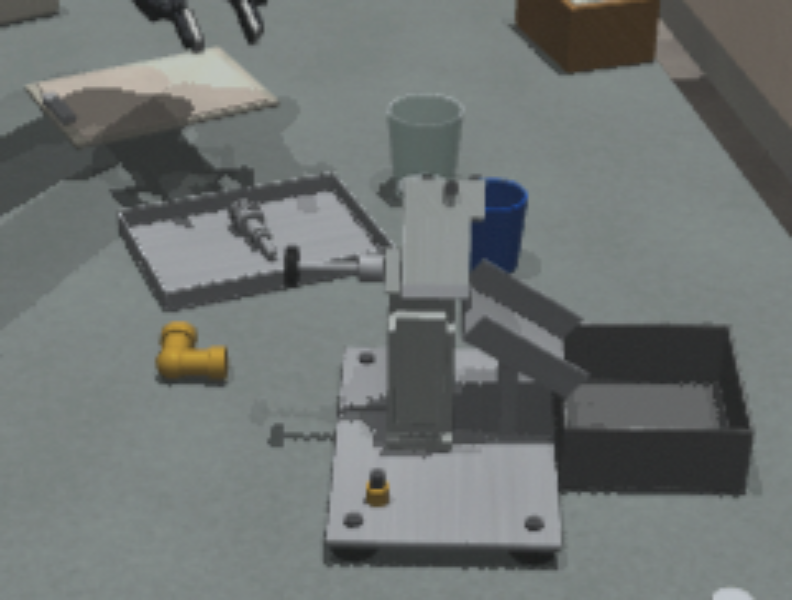

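Run:
```python
from k import *
q0=state()["joint_pos"]
p,r=press(-.05,20,.12); q1=ik(p,r,[[0,0,1.8,0,1.2,-1.4]])
n=14
rows(q0,q0+(q1-q0)*8/n,8)
```

```text
[0.026, 0.001, 0.027] [-2.7, -4.8, 6.6] [0.513 0.301 0.202]
[0.051, 0.006, 0.053] [-5.6, -9.4, 13.4] [0.516 0.266 0.211]
[0.073, 0.012, 0.077] [-8.6, -13.8, 20.6] [0.515 0.234 0.22 ]
[0.094, 0.021, 0.099] [-11.6, -18.0, 28.1] [0.513 0.204 0.227]
[0.112, 0.031, 0.119] [-14.7, -22.0, 35.8] [0.508 0.176 0.233]
[0.128, 0.042, 0.137] [-17.9, -25.7, 43.8] [0.502 0.15  0.239]
[0.143, 0.053, 0.153] [-21.1, -29.3, 51.9] [0.495 0.127 0.244]
[0.156, 0.065, 0.168] [-24.4, -32.7, 60.2] [0.488 0.106 0.249]
```

Call:
apply_moves:
  commands:
    - {"linear":[0.024,0.001,0.025],"delta_rot":[-2.5,-4.4,6],"fingers":200}
    - {"linear":[0.047,0.005,0.049],"delta_rot":[-5.1,-8.7,12.3],"fingers":255}
    - {"linear":[0.069,0.011,0.072],"delta_rot":[-7.9,-12.8,19],"fingers":255}
    - {"linear":[0.088,0.019,0.093],"delta_rot":[-10.7,-16.8,26],"fingers":255}
    - {"linear":[0.106,0.028,0.112],"delta_rot":[-13.5,-20.5,33],"fingers":255}
    - {"linear":[0.122,0.037,0.13],"delta_rot":[-16.5,-24.1,40.3],"fingers":255}
    - {"linear":[0.136,0.048,0.145],"delta_rot":[-19.5,-27.5,47.8],"fingers":255}
    - {"linear":[0.149,0.059,0.16],"delta_rot":[-22.6,-30.8,55.5],"fingers":255}

```text
time: 21.8
tool_pos: [0.4905, 0.115, 0.2395]
tool_rot: [-0.071, -0.348, 0.91, -0.213]
contact_force: [0.1, -0.6, 0.0]
gripper_width: 0.001
```

Run:
```python
from k import *
tf()
q0=state()["joint_pos"]
p,r=press(-.05,20,.12); q1=ik(p,r,[[0,0,1.8,0,1.2,-1.4]])
rows(q0,q1,8)
```

```text
t 21.8 pos [0.4905 0.115  0.2395] q [ 0.317 -0.138  1.831 -0.435  1.578 -1.96 ] toolF [ 0.3 -0.4  0.2] toolM [-0.15 -0.11  0.02] w 0.001
axial TCP over bore mm 62.38  rot err vs GR [ -13.45   -5.36 -126.79]
[0.016, -0.008, 0.003] [-2.2, -3.0, 7.0] [0.485 0.099 0.244]
[0.03, -0.015, 0.005] [-4.4, -6.1, 14.1] [0.478 0.084 0.248]
[0.044, -0.022, 0.007] [-6.5, -9.0, 21.2] [0.472 0.071 0.252]
[0.057, -0.028, 0.009] [-8.6, -12.0, 28.4] [0.467 0.058 0.257]
[0.069, -0.033, 0.01] [-10.7, -14.9, 35.6] [0.462 0.047 0.261]
[0.08, -0.039, 0.011] [-12.7, -17.9, 42.9] [0.457 0.036 0.265]
[0.091, -0.044, 0.012] [-14.8, -20.9, 50.1] [0.453 0.026 0.269]
[0.1, -0.05, 0.012] [-16.8, -23.9, 57.4] [0.449 0.016 0.273]
```

Call:
apply_moves:
  commands:
    - {"linear":[0.016,-0.008,0.003],"delta_rot":[-2.2,-3,7],"fingers":255}
    - {"linear":[0.03,-0.015,0.005],"delta_rot":[-4.4,-6.1,14.1],"fingers":255}
    - {"linear":[0.044,-0.022,0.007],"delta_rot":[-6.5,-9,21.2],"fingers":255}
    - {"linear":[0.057,-0.028,0.009],"delta_rot":[-8.6,-12,28.4],"fingers":255}
    - {"linear":[0.069,-0.033,0.01],"delta_rot":[-10.7,-14.9,35.6],"fingers":255}
    - {"linear":[0.08,-0.039,0.011],"delta_rot":[-12.7,-17.9,42.9],"fingers":255}
    - {"linear":[0.091,-0.044,0.012],"delta_rot":[-14.8,-20.9,50.1],"fingers":255}
    - {"linear":[0.1,-0.05,0.012],"delta_rot":[-16.8,-23.9,57.4],"fingers":255}

```text
time: 22.6
tool_pos: [0.4494, 0.0162, 0.2735]
tool_rot: [0.172, 0.105, 0.979, -0.019]
contact_force: [0.7, -0.4, 0.8]
gripper_width: -0.0
```

Run:
```python
from k import *
tf()
p,r=press(-.03,20,0); delta(p,r)
```

```text
t 22.6 pos [0.4494 0.0162 0.2735] q [-0.106 -0.674  2.146 -0.039  1.324 -1.46 ] toolF [-1.  -0.2 -0.5] toolM [ 0.02  0.11 -0.01] w -0.0
axial TCP over bore mm 29.9  rot err vs GR [-41.52   6.1  -65.95]
t 22.6 pos [0.4494 0.0162 0.2735] q [-0.106 -0.674  2.146 -0.039  1.324 -1.46 ] F [ 0.7 -0.4  0.8] M [-0.    0.11  0.  ] w -0.0
linear [ 0.0226 -0.0003  0.12  ] 0.122 rot [-0.09 -0.04  0.03] 0.1
```

Call:
apply_moves:
  commands:
    - {"linear":[0.005,0,0.02],"delta_rot":[0,0,0],"fingers":255}
    - {"linear":[0.01,0,0.04],"delta_rot":[0,0,0],"fingers":255}
    - {"linear":[0.014,0,0.06],"delta_rot":[0,0,0],"fingers":255}
    - {"linear":[0.018,0,0.08],"delta_rot":[0,0,0],"fingers":255}
    - {"linear":[0.02,0,0.1],"delta_rot":[0,0,0],"fingers":255}
    - {"linear":[0.022,0,0.115],"delta_rot":[0,0,0],"fingers":255}
    - {"linear":[0.0225,0,0.12],"delta_rot":[0,0,0],"fingers":255}
    - {"linear":[0.0225,0,0.12],"delta_rot":[0,0,0],"fingers":255}

```text
time: 23.4
tool_pos: [0.4682, 0.012, 0.1511]
tool_rot: [0.17, 0.103, 0.98, -0.02]
contact_force: [-0.1, 0.3, 0.6]
gripper_width: -0.001
```

Run:
```python
from k import *
import cv2
tf()
p,r=press(0,20,0); delta(p,r)
p,r=press(.028,20,0); delta(p,r)
cv2.imwrite("pics/s13.png",cv2.resize(eyes.grab_frame("side")[130:330,200:440,::-1],None,fx=3.3,fy=3))
cv2.imwrite("pics/c13.png",cv2.resize(eyes.grab_frame("scene")[120:300,220:400,::-1],None,fx=3.3,fy=3.3))
```

```text
t 23.4 pos [0.4682 0.012  0.1511] q [-0.111 -0.533  2.263 -0.043  1.071 -1.459] toolF [-0.1  0.3 -0.6] toolM [-0.04  0.15 -0.01] w -0.001
axial TCP over bore mm -70.42  rot err vs GR [-41.32   6.19 -66.32]
t 23.4 pos [0.4682 0.012  0.1511] q [-0.111 -0.533  2.263 -0.043  1.071 -1.459] F [-0.1  0.3  0.6] M [0.06 0.14 0.02] w -0.001
linear [-0.0293 -0.0005  0.0084] 0.031 rot [-0.18 -0.32  0.31] 0.5
t 23.4 pos [0.4682 0.012  0.1511] q [-0.111 -0.533  2.263 -0.043  1.071 -1.459] F [-0.1  0.3  0.6] M [0.06 0.14 0.02] w -0.001
linear [-0.0557 -0.0007  0.0179] 0.058 rot [-0.18 -0.32  0.31] 0.5
```

View pics/s13.png

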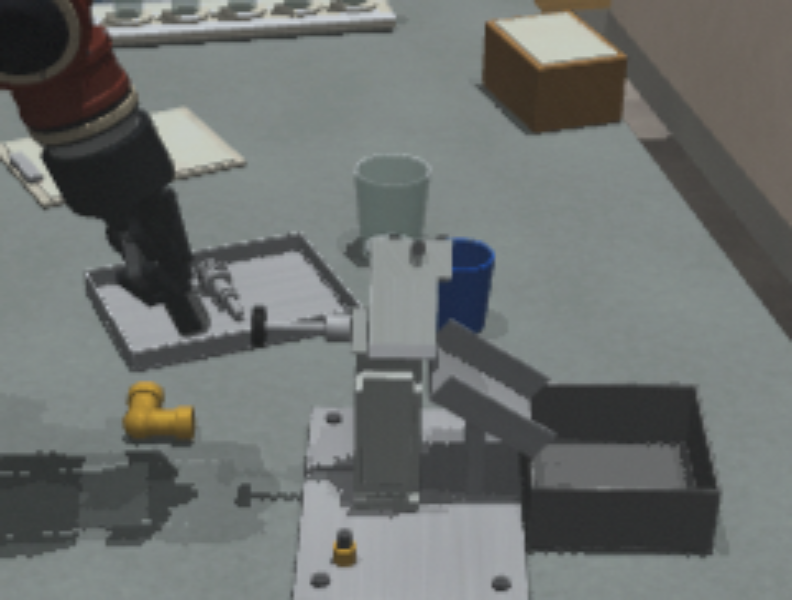

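View pics/c13.png

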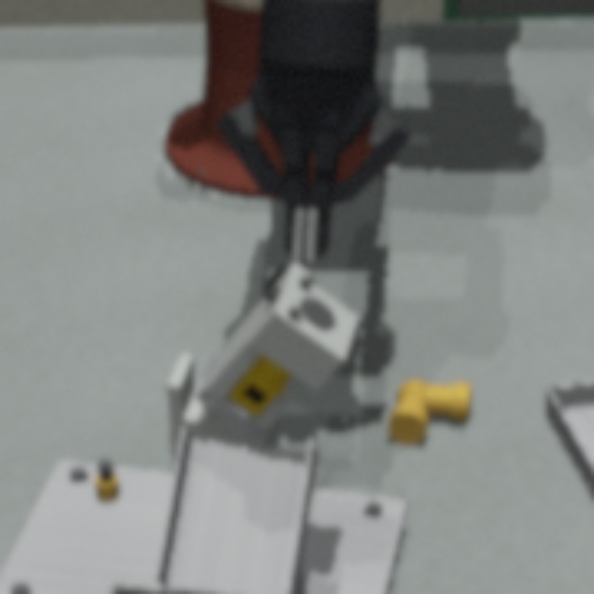

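Run:
```python
from k import *
for n,X in (("disc",DISC),("disc+4",DISC+.016*np.array([-FY[1],FY[0],0])),("tcp",state()["tool_pos"])):
    a=proj("scene",X)[0];b=proj("side",X)[0]
    print(n,a.round(1),((a-[220,120])*3.3).round(),((b-[200,130])*[3.3,3]).round())
```

```text
disc [307.6 206.7] [289. 286.] [253. 324.]
disc+4 [315.1 207.4] [314. 288.] [254. 312.]
tcp [311.4 198.8] [302. 260.] [195. 327.]
```

Call:
apply_moves:
  commands:
    - {"linear":[-0.003,0,0.0005],"delta_rot":[0,0,0],"fingers":255}
    - {"linear":[-0.006,0,0.001],"delta_rot":[0,0,0],"fingers":255}
    - {"linear":[-0.01,0,0.002],"delta_rot":[0,0,0],"fingers":255}
    - {"linear":[-0.014,0,0.003],"delta_rot":[0,0,0],"fingers":255}
    - {"linear":[-0.018,0,0.0045],"delta_rot":[0,0,0],"fingers":255}
    - {"linear":[-0.021,0,0.006],"delta_rot":[0,0,0],"fingers":255}
    - {"linear":[-0.024,-0.0004,0.0067],"delta_rot":[0,0,0],"fingers":255}
    - {"linear":[-0.026,-0.0004,0.007],"delta_rot":[0,0,0],"fingers":255}

```text
time: 24.3
tool_pos: [0.4947, 0.0057, 0.1529]
tool_rot: [0.17, 0.103, 0.98, -0.02]
contact_force: [0.4, 0.5, -0.0]
gripper_width: 0.001
```

```bash
cat >> k.py <<'E'
def dep():
    s=state(); p,r=press(0,20); print("d mm",((s["tool_pos"]-p)@FY*1000).round(1),"dz",((s["tool_pos"]-p)[2]*1000).round(1),"F along -FY",(-s["contact_force"]@FY).round(1),s["contact_force"].round(1),round(s["time"],2))
E
python3 - <<'E'
from k import *
import cv2
dep()
cv2.imwrite("pics/s14.png",cv2.resize(eyes.grab_frame("side")[180:300,240:400,::-1],None,fx=4.5,fy=4.5))
E
```

```text
d mm -3.2 dz -0.1 F along -FY -0.3 [ 0.4  0.5 -0. ] 24.3
```

View pics/s14.png

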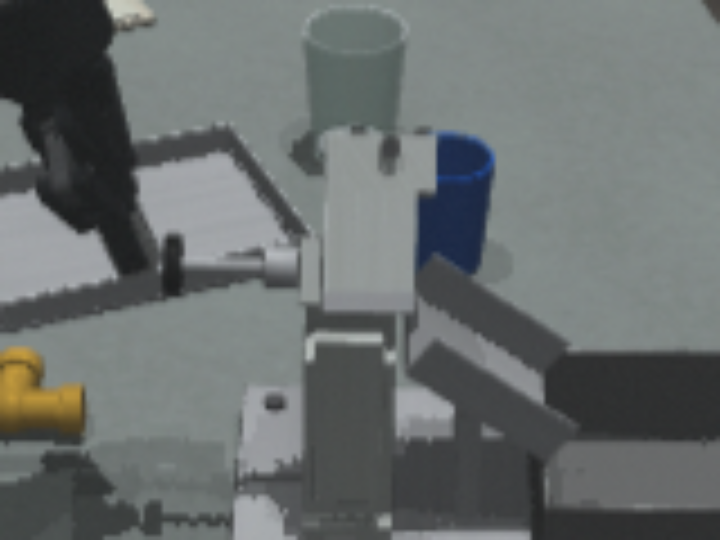

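Call:
apply_moves:
  commands:
    - {"linear":[-0.0019,0,0.0007],"delta_rot":[0,0,0],"fingers":255}
    - {"linear":[-0.0038,0,0.0014],"delta_rot":[0,0,0],"fingers":255}
    - {"linear":[-0.0056,0,0.002],"delta_rot":[0,0,0],"fingers":255}
    - {"linear":[-0.0075,0,0.0027],"delta_rot":[0,0,0],"fingers":255}
    - {"linear":[-0.0094,0,0.0034],"delta_rot":[0,0,0],"fingers":255}
    - {"linear":[-0.0113,0,0.0041],"delta_rot":[0,0,0],"fingers":255}
    - {"linear":[-0.0132,0,0.0048],"delta_rot":[0,0,0],"fingers":255}
    - {"linear":[-0.015,0,0.0055],"delta_rot":[0,0,0],"fingers":255}

```text
time: 25.15
tool_pos: [0.5101, 0.0024, 0.1528]
tool_rot: [0.17, 0.103, 0.98, -0.02]
contact_force: [-5.6, -0.0, 2.6]
gripper_width: 0.002
```

Run:
```python
from k import *
dep()
```

```text
d mm 12.6 dz -0.2 F along -FY 5.4 [-5.6 -0.   2.6] 25.15
```

Call:
apply_moves:
  commands:
    - {"linear":[-0.0019,0,0.0007],"delta_rot":[0,0,0],"fingers":255}
    - {"linear":[-0.0038,0,0.0014],"delta_rot":[0,0,0],"fingers":255}
    - {"linear":[-0.0056,0,0.002],"delta_rot":[0,0,0],"fingers":255}
    - {"linear":[-0.0075,0,0.0027],"delta_rot":[0,0,0],"fingers":255}
    - {"linear":[-0.0094,0,0.0034],"delta_rot":[0,0,0],"fingers":255}
    - {"linear":[-0.0113,0,0.0041],"delta_rot":[0,0,0],"fingers":255}
    - {"linear":[-0.0127,0,0.0046],"delta_rot":[0,0,0],"fingers":255}
    - {"linear":[-0.0136,0,0.0049],"delta_rot":[0,0,0],"fingers":255}

```text
time: 25.95
tool_pos: [0.524, -0.0006, 0.1528]
tool_rot: [0.169, 0.103, 0.98, -0.02]
contact_force: [-7.0, 0.4, 4.4]
gripper_width: 0.004
```

Run:
```python
from k import *
import cv2
dep()
cv2.imwrite("pics/s15.png",cv2.resize(eyes.grab_frame("side")[180:320,240:430,::-1],None,fx=4,fy=4))
cv2.imwrite("pics/c15.png",cv2.resize(eyes.grab_frame("scene")[180:380,200:400,::-1],None,fx=3,fy=3))
```

```text
d mm 26.8 dz -0.3 F along -FY 7.0 [-7.   0.4  4.4] 25.95
```

View pics/s15.png

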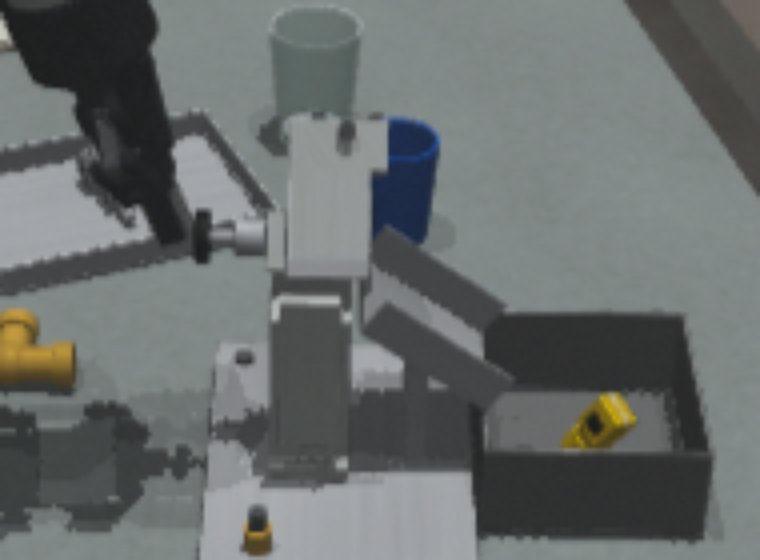

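View pics/c15.png

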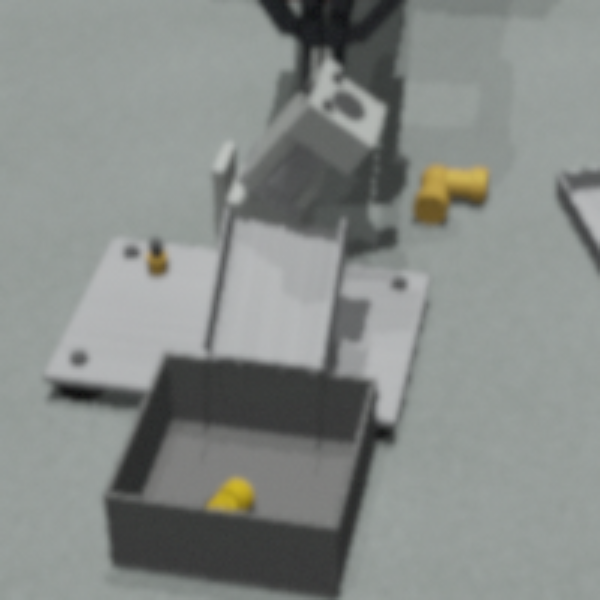

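Call:
apply_moves:
  commands:
    - {"linear":[0.004,0,-0.0015],"delta_rot":[0,0,0],"fingers":255}
    - {"linear":[0.009,0,-0.0033],"delta_rot":[0,0,0],"fingers":255}
    - {"linear":[0.014,0,-0.0051],"delta_rot":[0,0,0],"fingers":255}
    - {"linear":[0.019,0,-0.0069],"delta_rot":[0,0,0],"fingers":255}
    - {"linear":[0.024,0,-0.0088],"delta_rot":[0,0,0],"fingers":255}
    - {"linear":[0.03,0,-0.011],"delta_rot":[0,0,0],"fingers":255}
    - {"linear":[0.042,0,-0.0153],"delta_rot":[0,0,0],"fingers":255}
    - {"linear":[0.056,0,-0.0204],"delta_rot":[0,0,0],"fingers":255}

```text
time: 26.85
tool_pos: [0.4662, 0.0119, 0.1537]
tool_rot: [0.171, 0.103, 0.98, -0.02]
contact_force: [-0.0, 0.1, 0.1]
gripper_width: 0.001
```

Call:
apply_moves:
  commands:
    - {"linear":[0.01,0,-0.01],"delta_rot":[0,0,0],"fingers":255}
    - {"linear":[0.01,0,-0.03],"delta_rot":[0,0,0],"fingers":255}
    - {"linear":[0.01,0,-0.05],"delta_rot":[0,0,0],"fingers":255}
    - {"linear":[0.01,0,-0.07],"delta_rot":[0,0,0],"fingers":255}
    - {"linear":[0.01,0,-0.09],"delta_rot":[0,0,0],"fingers":255}
    - {"linear":[0.01,0,-0.1],"delta_rot":[0,0,0],"fingers":255}
    - {"linear":[0.01,0,-0.1],"delta_rot":[0,0,0],"fingers":255}
    - {"linear":[0.01,0,-0.1],"delta_rot":[0,0,0],"fingers":255}

```text
time: 27.65
tool_pos: [0.4239, 0.0213, 0.2434]
tool_rot: [0.17, 0.103, 0.98, -0.02]
contact_force: [-0.2, 0.5, -0.7]
gripper_width: 0.001
```

Run:
```python
from k import *
import cv2
dep();tf()
a=eyes.grab_frame("side")[:,:,::-1];b=eyes.grab_frame("scene")[:,:,::-1]
cv2.imwrite("pics/s16.png",a);cv2.imwrite("pics/c16.png",b)
```

```text
d mm -75.7 dz 90.4 F along -FY 0.3 [-0.2  0.5 -0.7] 27.65
t 27.65 pos [0.4239 0.0213 0.2434] q [-0.097 -0.746  2.233 -0.044  1.313 -1.455] toolF [0.5 0.4 0.5] toolM [-0.05  0.13  0.01] w 0.001
axial TCP over bore mm 5.01  rot err vs GR [-41.33   6.18 -66.28]
```

View pics/s16.png

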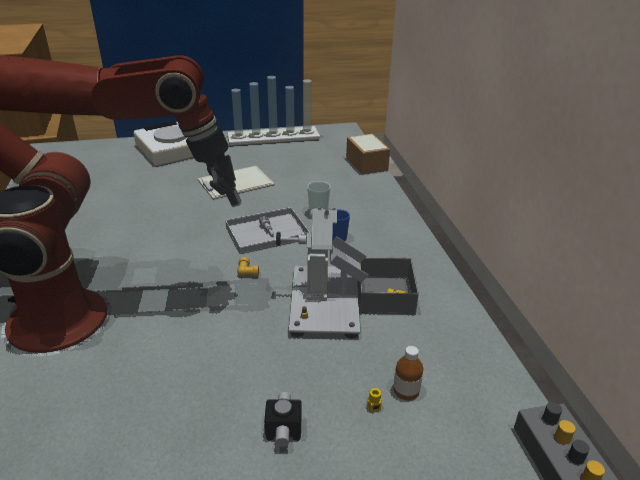

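View pics/c16.png

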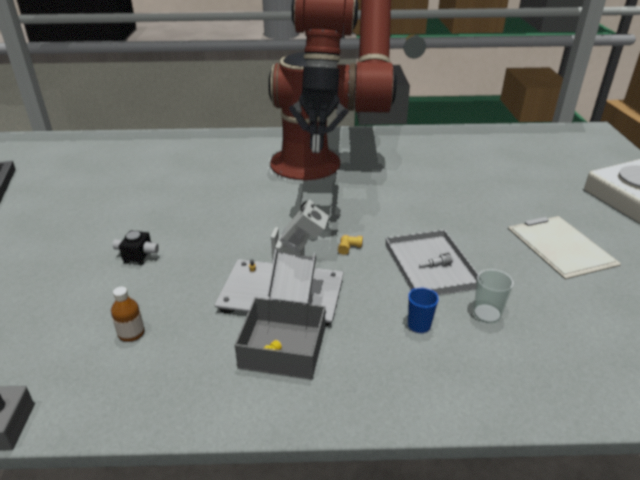

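Run:
```python
from plant import job_done
print(job_done())
```

```text
the job is handed in; nothing more can be done
None
```

The job is handed in, at about 28 s of the 70 s allowed, with no verdict reported. The plug lies in the tray, the nozzle is in the grey bin, and the ejector is back at rest.

- **Plug removal:** I worked the plug loose with seven twists of about 60° each, back and forth, pulling about 13 N along the bore. The seal let go about 17 mm out. I read forces only at the end of each move, so short peaks in between are not ruled out.
- **Laying the plug:** I touched its tip to the tray floor, lowered the knob by letting the plug pivot in the grip at about 10 N, then opened the fingers. By my estimate the knob was only about 3 mm off the floor at that point.
- **Ejector:** I pressed it about 27 mm with the closed fingertips, at about 7 N, and eased it back. The nozzle went down the chute without being handled.
- **Last checks:** The final side and scene pictures show no visible shift of the fixture or the bystanders. The ejector disc is within a pixel of where it started, and the arm is clear with about zero contact force. I compared the bystanders by eye only and did not measure their positions again. No check failed or disagreed.

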